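# Put the revolving desk tidy in order without turning it

## Task

Put the desk tidy in order: the rubber stamp has been left in the clock's place, so move it to its own small place, then stand the desk clock in its place with the dial looking outward over the rim, and the ink bottle in the square one, each flat on the tray inside its brass beading. The tray runs freely on its bearing and is set for the person in the chair: leave it at that angle, with its brass line over the pointer. Set the clock down gently, keep it and the ink upright, and leave the other things on the desk alone.

Things in the scene. Friction and masses are not known exactly. Their poses are not given: they have to be found in the camera images.
- tray (a joint): Turning angle of the tray on its foot, rad, counter-clockwise from above; 0 as it is set, with the tray's inlaid brass line over the pointer of the foot. The bearing is free: about 0.006 N m of friction, so a sideways push of 0.1 N near the rim turns it, and a thing dragged sideways on it carries it round.
- tidy_foot: Foot of the revolving desk tidy, fixed on the desk pad: dark steel disc, 132 mm across. Origin at the centre of its underside, on the tray's axis; z up, x along its brass pointer, which reaches 145 mm out and turns up to 24 mm height just outside the rim. On it turns the round dark wooden tray, 272 mm across, top 28 mm above this origin, its rim 5 mm higher and 5 mm wide.
- tray_handle (a point): Top of the brass turning handle on the tray's axis, 84 mm above the tray's surface: a post of 12 mm diameter with a ball of 28 mm at the top.
- pen_pot (a point): Centre of the mouth of the wooden pen pot fixed on the tray, opposite the clock's place and 86 mm from the axis: 64 mm in diameter, 88 mm high from the tray's surface. Two pens fixed in it reach 145 mm above the tray and do not lean out beyond the pot's edge.
- clock_place: The desk clock's place on the tray: a rectangle of round brass beading, 3 mm high and 5 mm wide, inside measure 44 mm (along its x) by 88 mm (along y). Origin at its centre on the tray's surface; x points straight away from the tray's axis to the rim, along the tray's inlaid brass line. Its centre is 90 mm from the axis. The clock's foot fits in with 4 mm of play on each side. At the start the rubber stamp stands in it.
- ink_place: The ink bottle's place on the tray: a square of the same beading, inside 57 by 57 mm, centre 88 mm from the axis, 112 degrees counter-clockwise (from above) from the clock's place. Origin at its centre on the tray's surface, x away from the axis.
- stamp_place: The rubber stamp's place on the tray: the smallest rectangle of the same beading, inside 32 mm (along its x) by 56 mm (along y), centre 94 mm from the axis, 112 degrees clockwise from the clock's place. Origin at its centre on the tray's surface, x away from the axis.
- desk_clock: Small brass desk clock: drum of 76 mm diameter and 29 mm depth, axis level, standing on a walnut foot of 36 mm (x) by 80 mm (y) and 10 mm height; 87 mm high, 0.38 kg. Origin at the centre of the foot's underside, z up; the dial looks along -x, the drum's flat faces are at x = -15 and +14 mm, its centre 49 mm up. It starts on the desk.
- clock_dial (a point): Centre of the clock's dial, 15 mm in front (-x) of the clock's origin and 49 mm up.
- ink_bottle: Square ink bottle of blue glass, 48 by 48 mm and 34 mm high, with sloping shoulders (38 mm wide at 34 mm) up to 43 mm and a round black screw cap of 32 mm diameter from 43 to 58 mm height; 0.14 kg. Origin at the centre of its underside, z up, x and y square to its sides. It starts on the desk.
- rubber_stamp: Rubber stamp: wooden block of 24 mm (x) by 48 mm (y) and 18 mm height with a turned wooden handle, up to 23 mm thick near its top, 66 mm high in all; 0.045 kg. Origin at the centre of its underside, z up. It starts standing upright in the clock's place on the tray.
- mug: White mug, 84 mm wide and 91 mm high, standing on a coaster; a bystander. Origin at its underside, below its middle with the handle counted in.
- stapler: Black stapler, 36 by 153 mm (long along y) and 44 mm high; a bystander. Origin at the centre of its underside.
- tumbler: Glass tumbler, 81 mm across and 93 mm high; a bystander. Origin at the centre of its underside.
Things that resemble listed ones, but are neither listed nor needed, are in the scene too. Of the things like the rubber_stamp, leave any that is green or purple; of the rest the smaller one is meant.

How it is judged (in metres and radians):
At the end, for the whole second after the job is handed in: Clock, ink and stamp stand upright and still on the tray (undersides within 2.5 mm, tilt under 0.05), centres within 8, 9, 8 mm of their own places; dial outward; clock square within 0.2 rad, stamp within 0.3; tray at rest within 0.12 rad of its setting (horizontal distance between desk_clock and clock_place below 0.008 m and z of desk_clock in the frame of clock_place between -0.0025 and 0.0025 m and angle between each of desk_clock, ink_bottle, rubber_stamp's own z axis and vertical below 0.05 rad and linear speed of each of desk_clock, ink_bottle, rubber_stamp below 0.02 m/s and x of clock_dial in the frame of clock_place above 0.004 m and angle between the x axis of desk_clock and the x axis of clock_place, either way round below 0.2 rad and horizontal distance between ink_bottle and ink_place below 0.009 m and z of ink_bottle in the frame of ink_place between -0.0025 and 0.0025 m and horizontal distance between rubber_stamp and stamp_place below 0.008 m and z of rubber_stamp in the frame of stamp_place between -0.0025 and 0.0025 m and angle between the x axis of rubber_stamp and the x axis of stamp_place, either way round below 0.3 rad and value of joint tray between -0.12 and 0.12 rad and velocity of joint tray between -0.05 and 0.05 rad/s); the robot touches nothing.
It fails at once if the mug, tumbler or stapler is pushed more than 20 mm from where it stood (distance of any of mug, tumbler, stapler from where it was at the start of the episode above 0.02 m).
It fails at once if the clock is dropped or slammed into its place (faster than 0.3 m/s in the last 12 mm) (horizontal distance between desk_clock and clock_place below 0.03 m and z of desk_clock in the frame of clock_place below 0.012 m and linear speed of desk_clock above 0.3 m/s).
It fails at once if the tray is swung more than 0.2 rad (11 degrees) off its setting (value of joint tray above 0.2 rad or value of joint tray below -0.2 rad).
It fails at once if the clock or the ink bottle is tipped more than 0.5 rad (angle between any of desk_clock, ink_bottle's own z axis and vertical above 0.5 rad).
It also fails if it takes over 72 s, if anything falls off the work surface, if the arm or the gripper's body presses on something with over 40 N, if the wrist force passes 120 N, or if a joint passes its speed limit or range.

## Robot

A 6-joint arm with a two-finger parallel gripper is mounted at the origin on a cart in front of the work surface, level with it; the furniture and walls round the work are solid. World frame = base frame: x ahead of the robot, y to its left, z up, the work surface at z = 0. Lengths are in m, angles in degrees, forces in N, time in s.
With the tool pointing down it reaches from about 0.325 to 0.775 m from the base axis. Payload 9.3 kg.
Tool frame: the origin (TCP) lies at the very end of the fingers, on their centre line; the grasp point (between the pads) lies bot.grip_depth behind it (bot.grip_depth is the distance from the TCP to the grasp point, in m); z points along the fingers, y is the line along which they close (so a half turn about z gives the same grasp; the last joint's range is limited). The gripper opens to 85 mm and grips with 20 to 120 N. Pads are 22 mm wide; open, the fingers measure 114 mm over their backs; the gripper's body (76 mm by 85 mm) begins 54 mm behind the grasp point. The pads swing forward as they close: fully open they stand 13 mm farther back than shut.
Start: joints at [-79.733, 14.817, 1.232, 76.415, 0, 81.257], TCP at [0.179, -0.52, 0.231] pointing down, gripper open.
Joint ranges: [-174.27, 174.27], [-52.1, 104.24], [-59.71, 78.15], [-110.17, 111.67], [-87.03, 83.33], [-180, 180]. Speed limits (degrees/s): [127.2, 127.2, 159.86, 180, 180, 180].

## Interface

Orientations are given as a 3x3 rotation matrix whose columns are the frame's x, y, z axes.
In Python, from station import bot, optics, finish_job gives the robot as it stands.
- The arm moves only by the tool servo_tool, never from a script. Its argument "steps" is one flat list of numbers, 7 for each row, row after row: the turn, a rotation vector about the tool's x, y, z in degrees, then the shift along the tool's x, y, z in cm, then the opening in per cent of the stroke, from 0 (shut) to 100 (fully open). A call has exactly 5 rows; each row is the pose to reach, as a shift and turn from the pose commanded when the call began, along the tool's axes at that moment; what a row does not reach only later rows make up. A row lasts 1/10 s, in which the tool goes at most 50 mm and 8.59 degrees, less where a joint would pass 70% of its speed; a pose out of reach is approached as far as the arm can. A call with a gripper value outside its range is refused whole. The fingers move at their own pace and stop on an object; "squeeze" is the grip in N (left out, the last holds). Time passes only in rows, so rows that repeat a pose let the fingers close, or fill a call up. It gives the time, the measured TCP pose, the force, the opening and the grip force at its end, in the units of the state.
- bot.observe(): the state, without advancing time (a new reading comes with each control period).
- optics.get_image(name): name is "scene" or "side" or "wrist"; returns a dict with "frame" (384x512x3 uint8, blue, green, red), "vfov" (degrees; the focal length in pixels is half the picture's height over the tangent of half this angle, whatever the lens; pixels are square), "cx", "cy" (the principal point, pixels), "rvec" (rotation vector, rad) and "tvec" (3), from world to camera coordinates, as OpenCV has them. Camera axes: x right, y down, z forward; pixel columns grow to the right and rows downward; lengths in m; the calibration is good to about 2 mm. A picture is of the moment at which its call begins. There is no depth.
- finish_job(): hands the job in; it is judged then, once.
The state is a dict: "clock": time; "joints": joint angles; "qvel": joint speeds; "effort": joint torques, N m; "ee_pos": TCP position; "orientation": TCP orientation; "contact_force": force on the tool from outside, world axes, zero at the start; "torque": the same for the moment, N m; "finger_gap": finger opening in m; "grasp_force": force on a finger pad.
Only numpy, scipy, OpenCV 4.12 (cv2) and the standard library are available. Lean on these libraries where they do the work, as an engineer would, in place of code of your own. Each camera call takes 0.05 s, during which the arm holds its last target. There are 200 camera calls.

## Working session

There is one attempt and no reset: what is moved stays moved. The work goes in short steps, Python scripts to look and compute and a tool call to move; the robot and the scene stay as the last step left them, time stands still between calls to the robot, and variables do not carry over. Pictures are saved under pics/ and viewed, at most 10 in all, crops included, and the job is handed in when it is done.

Besides the shell and the picture viewer there is one more tool, called after "Emit:" as name(argument=value, ...) on one line, values as JSON. servo_tool: Moves the arm, as the interface text tells. Its arguments: {"type":"object","properties":{"steps":{"type":"array","items":{"type":"number"}},"squeeze":{"type":"number"}},"required":["steps"]}

```bash
ls; mkdir -p pics
cat > h.py <<'E'
import numpy as np, cv2
from station import bot, optics, finish_job
def grab(n, save=None):
    d=optics.get_image(n)
    if save: cv2.imwrite('pics/'+save,d['frame'])
    return d
def cam(d):
    R=cv2.Rodrigues(np.array(d['rvec'],float))[0]; t=np.array(d['tvec'],float).ravel()
    h=d['frame'].shape[0]; f=h/2/np.tan(np.radians(d['vfov'])/2)
    return R,t,f
def ray(d,u,v,z):
    R,t,f=cam(d); c=-R.T@t
    r=R.T@np.array([(u-d['cx'])/f,(v-d['cy'])/f,1])
    return c+r*(z-c[2])/r[2]
def proj(d,p):
    R,t,f=cam(d); q=R@np.array(p,float)+t
    return np.array([f*q[0]/q[2]+d['cx'],f*q[1]/q[2]+d['cy']])
E
python3 - <<'E'
from h import *
ims=[]
for n in ['scene','side','wrist']:
    d=grab(n,n+'0.png'); R,t,f=cam(d); print(n,d['vfov'],-R.T@t,R[2]); 
    np.save(n+'0.npy',d,allow_pickle=True)
s=bot.observe(); print(s, bot.grip_depth)
E
```

```text
pics
scene 53.02221961967819 [0.15465067 0.70703807 0.97972433] [ 0.35941722 -0.61224484 -0.7042553 ]
side 47.16769247152261 [ 0.39314859 -1.31087618  1.01940519] [ 0.14055387  0.79622853 -0.58844264]
wrist 65.71290955869553 [ 0.25411998 -0.49420301  0.37315898] [-0.29174673 -0.10067056 -0.9511831 ]
{'clock': 0.15, 'joints': array([-7.97335513e+01,  1.48456449e+01,  1.20024635e+00,  7.64151185e+01,
       -7.45003075e-04,  8.12563379e+01]), 'qvel': array([-0.07127677, -0.19909661,  0.16742156,  0.0966092 ,  0.09361573,
        0.04743391]), 'effort': array([ 1.91359570e-03, -5.55971396e+01,  3.44662070e+01,  1.13438757e-02,
       -1.76003105e-04,  2.11088619e-06]), 'ee_pos': array([ 0.17910664, -0.51980565,  0.23078673]), 'orientation': array([[ 9.45461122e-01,  3.25734903e-01, -2.01040567e-04],
       [ 3.25734931e-01, -9.45460565e-01,  1.03699249e-03],
       [ 1.47708720e-04, -1.04592202e-03, -9.99999442e-01]]), 'contact_force': array([0.06497508, 0.30186275, 0.01799283]), 'torque': array([0.01384088, 0.06515993, 0.03120649]), 'grasp_force': 0.0, 'finger_gap': 0.08549432462701673} 0.0187
```

View pics/scene0.png

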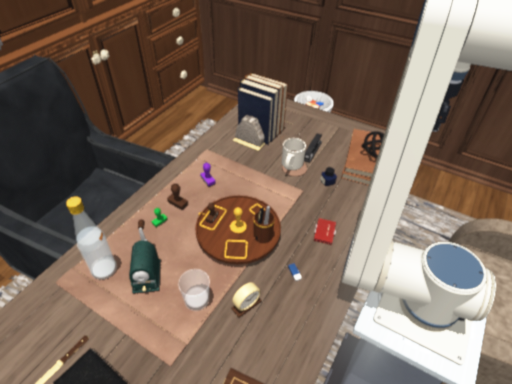

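View pics/side0.png

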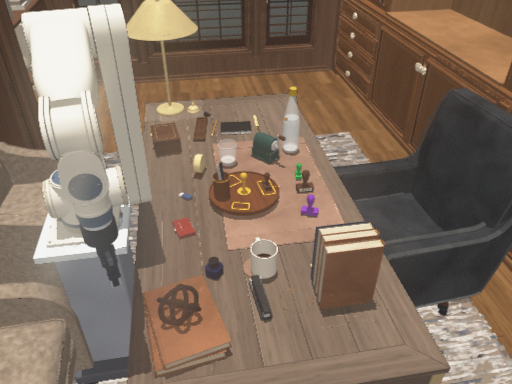

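Scene: the tray is centred near (238,228). The clock is at (246,296) and the ink bottle at (329,176). Stamp candidates are brown in the tray (211,213), larger brown on the pad (177,195), green (159,217) and purple (207,173). I choose the brown one in the tray. The side view agrees: ink (214,268), clock (199,163), tray (244,192).

Run:
```python
from h import *
s=np.load('scene0.npy',allow_pickle=True).item(); e=np.load('side0.npy',allow_pickle=True).item()
a=cv2.resize(s['frame'][160:320,150:350],None,fx=4,fy=3.75/1.0,interpolation=cv2.INTER_CUBIC)[:600]
# two crops stacked: scene tray, side tray
b=cv2.resize(s['frame'][185:270,185:290],(400,324),interpolation=cv2.INTER_CUBIC)
c=cv2.resize(e['frame'][145:220,180:290],(400,273),interpolation=cv2.INTER_CUBIC)
d1=cv2.resize(s['frame'][275:320,215:275],(400,300),interpolation=cv2.INTER_CUBIC)
d2=cv2.resize(s['frame'][155:200,300:360],(400,297),interpolation=cv2.INTER_CUBIC)
cv2.imwrite('pics/crop1.png',np.hstack([np.vstack([b,c]),np.vstack([d1,d2])]))
for nm,u,v,z in [('tray',238,229,.03),('ball',238,213,.105),('stamp',211,216,.03),('clock',246,303,0),('ink',329,183,0),('tumbler',196,303,0),('mug',293,165,0)]:
    print(nm,ray(s,u,v,z).round(3))
for nm,u,v,z in [('tray',244,193,.03),('ball',243,177,.105),('stamp',266,187,.03),('clock',199,171,0),('ink',214,275,0),('tumbler',228,162,0)]:
    print('side',nm,ray(e,u,v,z).round(3))
# tray ellipse: dark reddish pixels via hsv
for n,D in (('s',s),('e',e)):
    hsv=cv2.cvtColor(D['frame'],cv2.COLOR_BGR2HSV)
    br=((hsv[...,0]>18)&(hsv[...,0]<35)&(hsv[...,1]>130)&(hsv[...,2]>130)).astype(np.uint8)
    k,l,st,ce=cv2.connectedComponentsWithStats(br)
    for i in range(1,k):
        if st[i,4]>8: print(n,st[i],ce[i].round(1), ray(D,*ce[i],.028).round(3))
```

```text
tray [0.577 0.06  0.03 ]
ball [0.577 0.058 0.105]
stamp [0.681 0.06  0.03 ]
clock [0.43 0.25 0.  ]
ink [ 0.422 -0.319  0.   ]
tumbler [0.549 0.322 0.   ]
mug [ 0.58  -0.339  0.   ]
side tray [0.584 0.038 0.03 ]
side ball [0.581 0.036 0.105]
side stamp [0.675 0.062 0.03 ]
side clock [0.426 0.268 0.   ]
side ink [ 0.431 -0.338  0.   ]
side tumbler [0.556 0.318 0.   ]
s [ 66 196  15  19 202] [ 73.4 204.1] [1.104 0.257 0.028]
s [250 204  11  10  24] [253.8 207.4] [ 0.583 -0.048  0.028]
s [215 206   8   3  12] [218.7 206.9] [0.684 0.012 0.028]
s [230 208  16  25 230] [237.7 222.3] [0.594 0.035 0.028]
s [200 210  26  20  81] [211. 221.] [0.67  0.076 0.028]
s [225 240  23  19 113] [236.  248.8] [0.542 0.126 0.028]
e [289  87   8   9  60] [292.6  90.9] [1.002 0.961 0.028]
e [238 173  13  22 134] [243.5 185.7] [0.59  0.089 0.028]
e [239 203  11   7  23] [245.2 206.5] [ 0.576 -0.044  0.028]
```

View pics/crop1.png

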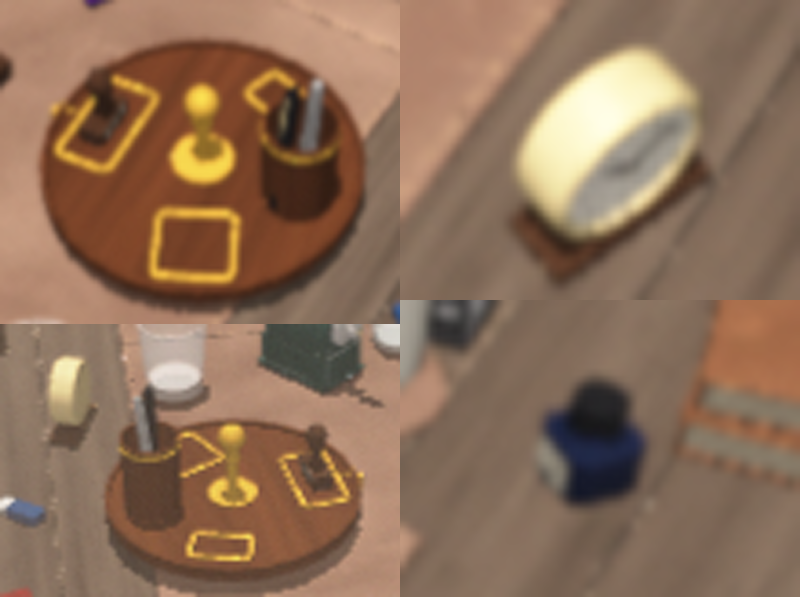

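Crop: the small brown stamp stands in the clock's place, with the brass pointer just outside it. The clock's dial faces the robot side, and the ink bottle is square with a black cap. Next I go above the tray for a close look.

```bash
cat >> h.py <<'E'
from scipy.spatial.transform import Rotation as Ro
def down(yaw):
    a=np.radians(yaw); c,s=np.cos(a),np.sin(a)
    return np.array([[c,s,0],[s,-c,0],[0,0,-1.]])
def plan(*wps, n=None, start=None):
    """waypoints (x,y,z,yaw): prints for every call the row to write"""
    o=bot.observe(); p,R=(np.array(o['ee_pos']),np.array(o['orientation'])) if start is None else (np.array(start[:3]),down(start[3]))
    yaw=np.degrees(np.arctan2(R[1,0],R[0,0])); print('now',p.round(4),'yaw',yaw.round(2),'F',o['contact_force'].round(2),'gap',o['finger_gap'].round(4),'t',o['clock'])
    for w in wps:
        q=np.array(w[:3]); dy=w[3]-yaw; k=n or max(1,int(np.ceil(np.linalg.norm(q-p)/.24)),int(np.ceil(abs(dy)/42)))
        p0=p.copy();y0=yaw
        for i in range(1,k+1):
            pt=p0+(q-p0)*i/k; yt=y0+dy*i/k; Rt=down(yt)
            print('  turn',np.degrees(Ro.from_matrix(R.T@Rt).as_rotvec()).round(1),'shift',(R.T@(pt-p)*100).round(2))
            p,R=pt,Rt
        yaw=w[3]; print(' --')
E
python3 -c "
from h import *
plan((.62,.04,.27,100))"
```

```text
Traceback (most recent call last):
  File "h.py", line 25, in plan
    yaw=np.degrees(np.arctan2(R[1,0],R[0,0])); print('now',p.round(4),'yaw',yaw.round(2),'F',o['contact_force'].round(2),'gap',o['finger_gap'].round(4),'t',o['clock'])
                                                                                                                               ^^^^^^^^^^^^^^^^^^^^^
AttributeError: 'float' object has no attribute 'round'
```

```bash
sed -i "s/o\['finger_gap'\].round(4)/round(o['finger_gap'],4)/" h.py
python3 -c "
from h import *
plan((.62,.04,.27,100))"
```

```text
now [ 0.1791 -0.5198  0.2308] yaw 19.01 F [0.06 0.3  0.02] gap 0.0855 t 0.15
  turn [ -0.1  -0.  -27. ] shift [ 19.97 -12.86  -1.29]
  turn [  0.   0. -27.] shift [23.63 -2.39 -1.31]
  turn [  0.   0. -27.] shift [22.14  8.6  -1.31]
 --
```

Emit:
servo_tool(steps=[0,0,-27,20,-12.9,-1.3,100,0,0,-27,20,-12.9,-1.3,100,0,0,-27,20,-12.9,-1.3,100,0,0,-27,20,-12.9,-1.3,100,0,0,-27,20,-12.9,-1.3,100])

```text
clock: 0.65
ee_pos: [0.3272, -0.3306, 0.2445]
orientation: [[0.693, 0.721, 0.0], [0.721, -0.693, 0.0], [0.0, 0.0, -1.0]]
contact_force: [0.3, -0.6, -0.1]
finger_gap: 0.0852
grasp_force: 0.0
```

Emit:
servo_tool(steps=[0,0,-27,23.6,-2.4,-1.3,100,0,0,-27,23.6,-2.4,-1.3,100,0,0,-27,23.6,-2.4,-1.3,100,0,0,-27,23.6,-2.4,-1.3,100,0,0,-27,23.6,-2.4,-1.3,100])

```text
clock: 1.15
ee_pos: [0.474, -0.144, 0.2574]
orientation: [[0.29, 0.957, 0.0], [0.957, -0.29, 0.0], [0.0, 0.0, -1.0]]
contact_force: [-0.1, -0.9, -0.5]
finger_gap: 0.0853
grasp_force: 0.0
```

Emit:
servo_tool(steps=[0,0,-27,22.1,8.6,-1.3,50,0,0,-27,22.1,8.6,-1.3,50,0,0,-27,22.1,8.6,-1.3,50,0,0,-27,22.1,8.6,-1.3,50,0,0,-27,22.1,8.6,-1.3,50])

```text
clock: 1.65
ee_pos: [0.6209, 0.0424, 0.2699]
orientation: [[-0.176, 0.984, -0.0], [0.984, 0.176, 0.0], [0.0, -0.0, -1.0]]
contact_force: [-0.3, -1.1, 0.3]
finger_gap: 0.0423
grasp_force: 0.0
```

Batching works.

Run:
```python
from h import *
d=grab('wrist'); np.save('w1.npy',d,allow_pickle=True)
cv2.imwrite('pics/w1.png',cv2.resize(d['frame'],(800,600),interpolation=cv2.INTER_CUBIC))
```

```text
(no output)
```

View pics/w1.png

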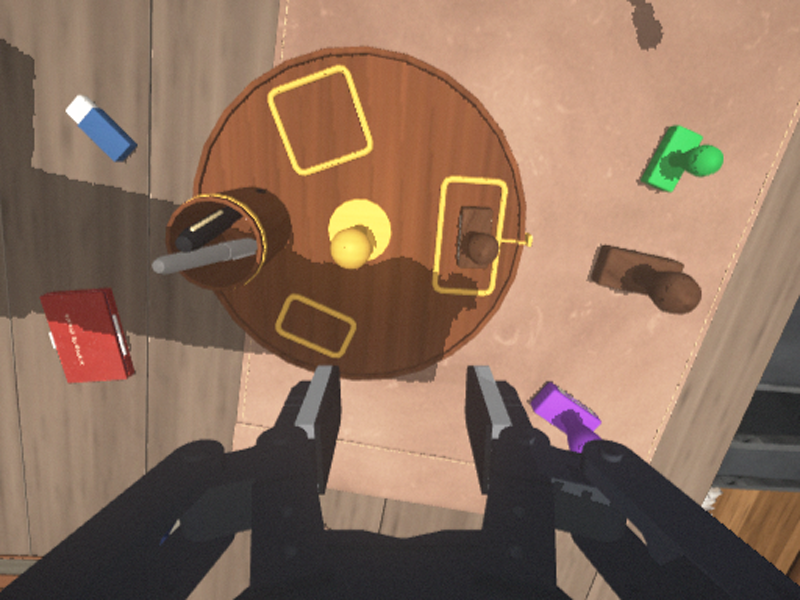

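Wrist view (800x600): the ink place is at (320,120), the clock place at (470,236), the stamp place at (316,325) and the handle at (350,247). The stamp's block is at (478,236) with its knob at (483,248). The pointer tip is at (530,240), in line with the tray's brass line.

```bash
cat >> h.py <<'E'
def rects(d, z=.030, smin=90, vmin=90, verbose=True):
    """brass beading rectangles: outer minAreaRect on the plane"""
    hsv=cv2.cvtColor(d['frame'],cv2.COLOR_BGR2HSV)
    m=((hsv[...,0]>17)&(hsv[...,0]<35)&(hsv[...,1]>smin)&(hsv[...,2]>vmin)).astype(np.uint8)
    m=cv2.morphologyEx(m,cv2.MORPH_CLOSE,np.ones((3,3)))
    out=[]
    for c in cv2.findContours(m,cv2.RETR_EXTERNAL,cv2.CHAIN_APPROX_NONE)[0]:
        if len(c)<40: continue
        P=np.array([ray(d,u,v,z)[:2] for u,v in c[:,0,:]],np.float32)
        r=cv2.minAreaRect(P*1000); out.append(r)
        if verbose: print('rect c',np.round(r[0],1),'size',np.round(r[1],1),'ang',round(r[2],1),'n',len(c))
    return out
E
python3 - <<'E'
from h import *
d=np.load('w1.npy',allow_pickle=True).item()
k=.64
rects(d)
print('ballside', [ray(d,350*k,247*k,z).round(4) for z in (.098,.1)])
print('knob', ray(d,483*k,248*k,.083).round(4))
for u,v in [(458,207),(498,207),(497,266),(457,264)]: print('blk',ray(d,u*k,v*k,.046).round(4))
print('ptr',ray(d,530*k,240*k,.024).round(4), 'handlebase',ray(d,360*k,228*k,.03).round(4))
# tray rim
for z in (.033,):
    L=ray(d,196*k,205*k,z);Rr=ray(d,525*k,212*k,z);T=ray(d,360*k,46*k,z);B=ray(d,365*k,379*k,z);print('rim',L,Rr,T,B)
c=-cam(d)[0].T@cam(d)[1]; print('cam',c)
E
```

```text
rect c [557.7 -43.7] size [42.7 66. ] ang 74.4 n 127
rect c [583.6  44.7] size [50.6 57.4] ang 10.2 n 119
rect c [492.4  33. ] size [23.6 71.4] ang 34.1 n 128
rect c [686.5  58.7] size [79.8 98.6] ang 6.3 n 456
rect c [541.6 125.7] size [67.1 67.3] ang 28.3 n 200
ballside [array([0.5833, 0.0479, 0.098 ]), array([0.5835, 0.0483, 0.1   ])]
knob [0.6767 0.0606 0.083 ]
blk [0.6579 0.0822 0.046 ]
blk [0.6886 0.0877 0.046 ]
blk [0.6991 0.0414 0.046 ]
blk [0.6668 0.0373 0.046 ]
ptr [0.7267 0.0637 0.024 ] handlebase [0.584  0.0495 0.03  ]
rim [0.45106391 0.04511449 0.033     ] [0.71400463 0.08654681 0.033     ] [0.56437779 0.18217339 0.033     ] [ 0.60923933 -0.08592025  0.033     ]
cam [0.60727313 0.12019662 0.41230475]
```

```bash
python3 -c "
from h import *
plan((.677,.061,.15,102),(.677,.061,.062,102))"
```

```text
now [0.623  0.0457 0.2691] yaw 100.21 F [-4.05  1.05 -3.25] gap 0.0425 t 1.7
  turn [ 0.  -0.1 -1.8] shift [ 0.53  5.58 11.91]
 --
  turn [0. 0. 0.] shift [0.  0.  8.8]
 --
```

Emit:
servo_tool(steps=[0,0,-1.8,0.5,5.6,11.9,50,0,0,-1.8,0.5,5.6,11.9,50,0,0,-1.8,0.5,5.6,11.9,50,0,0,-1.8,0.5,5.6,11.9,50,0,0,-1.8,0.5,5.6,11.9,50])

```text
clock: 2.2
ee_pos: [0.6736, 0.0544, 0.1515]
orientation: [[-0.205, 0.979, -0.001], [0.979, 0.205, -0.0], [0.0, -0.001, -1.0]]
contact_force: [-1.0, -0.0, 0.4]
finger_gap: 0.0423
grasp_force: 0.0
```

```bash
python3 -c "
from h import *
d=grab('wrist','w2.png')
cv2.imwrite('pics/w2b.png',cv2.resize(d['frame'],(800,600),interpolation=cv2.INTER_CUBIC))
plan((.677,.061,.062,102)); print(bot.observe()['orientation'])
print('knob px expected',proj(d,(.677,.0606,.083))/.64,proj(d,(.677,.0606,.094))/.64)"
```

```text
now [0.674  0.0542 0.153 ] yaw 101.8 F [ 0.85 -0.24  1.07] gap 0.0427 t 2.25
  turn [ 0.1  0.  -0.2] shift [0.61 0.42 9.1 ]
 --
[[-2.04515306e-01  9.78862437e-01  1.34851218e-03]
 [ 9.78863289e-01  2.04515643e-01 -1.15493533e-04]
 [-3.88844118e-04  1.29638887e-03 -9.99999084e-01]]
knob px expected [411.79934023 305.40905621] [412.22035342 313.31176818]
```

View pics/w2b.png

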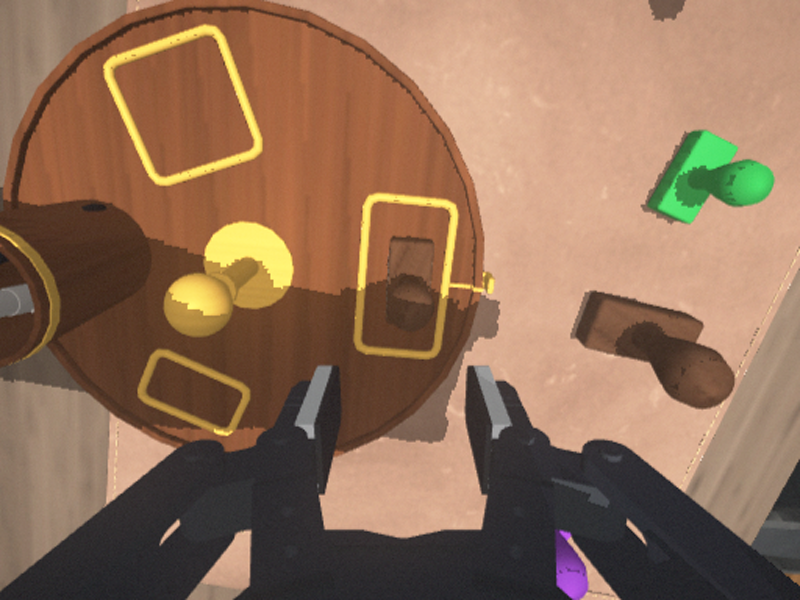

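The wrist view puts the knob at (411,301), as expected, and the block is square to the tool. I go down now.

Emit:
servo_tool(steps=[0,0,0,0.6,0.4,2.5,50,0,0,0,0.6,0.4,5,50,0,0,0,0.6,0.4,7.5,50,0,0,0,0.6,0.4,9.1,50,0,0,0,0.6,0.4,9.1,50])

```text
clock: 2.75
ee_pos: [0.676, 0.0608, 0.0608]
orientation: [[-0.204, 0.979, -0.0], [0.979, 0.204, -0.0], [-0.0, -0.0, -1.0]]
contact_force: [0.4, -1.0, 0.7]
finger_gap: 0.0426
grasp_force: 0.0
```

Emit:
servo_tool(steps=[0,0,0,0,0,0,40,0,0,0,0,0,0,30,0,0,0,0,0,0,20,0,0,0,0,0,0,10,0,0,0,0,0,0,10], squeeze=20)

```text
clock: 3.25
ee_pos: [0.6775, 0.061, 0.0626]
orientation: [[-0.205, 0.979, 0.003], [0.979, 0.205, -0.0], [-0.001, 0.003, -1.0]]
contact_force: [-0.9, -0.2, 7.0]
finger_gap: 0.0209
grasp_force: 19.3
```

```bash
python3 -c "
from h import *
plan((.677,.061,.12,102))
d=grab('wrist','w3.png')
rects(d)
cv2.imwrite('pics/w3b.png',cv2.resize(d['frame'],(800,600),interpolation=cv2.INTER_CUBIC))
"
```

```text
now [0.6775 0.061  0.0626] yaw 101.81 F [-0.91 -0.18  7.02] gap 0.0209 t 3.25
  turn [ 0.2  0.1 -0.2] shift [ 0.   -0.04 -5.74]
 --
rect c [562.5   3.6] size [145.2  74.9] ang 51.6 n 640
rect c [676.3  78.1] size [84.7 68. ] ang 21.1 n 613
rect c [542.3 121.8] size [69.2 59.3] ang 28.3 n 476
rect c [531.5 156.4] size [21.3  5.5] ang 27.1 n 87
```

Emit:
servo_tool(steps=[0,0,0,0,0,-0.5,10,0,0,0,0,0,-2,10,0,0,0,0,0,-4,10,0,0,0,0,0,-7,10,0,0,0,0,0,-8.8,10], squeeze=30)

```text
clock: 3.8
ee_pos: [0.6772, 0.0611, 0.1513]
orientation: [[-0.205, 0.979, 0.003], [0.979, 0.205, -0.0], [-0.001, 0.003, -1.0]]
contact_force: [0.4, -0.2, -0.5]
finger_gap: 0.0207
grasp_force: 29.4
```

```bash
python3 -c "
from h import *
plan((.558,-.043,.15,164),(.558,-.043,.064,164))"
```

```text
now [0.6772 0.0611 0.1513] yaw 101.81 F [ 0.38 -0.17 -0.49] gap 0.0207 t 3.8
  turn [  0.1   0.1 -31.1] shift [-3.88 -6.9   0.05]
  turn [  0.    0.  -31.1] shift [ 0.24 -7.91  0.07]
 --
  turn [0. 0. 0.] shift [0.  0.  8.6]
 --
```

Emit:
servo_tool(steps=[0,0,-6.2,-0.8,-1.4,0,10,0,0,-12.4,-1.6,-2.8,0,10,0,0,-18.6,-2.3,-4.1,0,10,0,0,-24.9,-3.1,-5.5,0,10,0,0,-31.1,-3.9,-6.9,0,10])

```text
clock: 4.3
ee_pos: [0.6167, 0.0085, 0.1491]
orientation: [[-0.684, 0.729, 0.001], [0.729, 0.684, -0.0], [-0.001, 0.001, -1.0]]
contact_force: [-0.6, 0.2, -0.0]
finger_gap: 0.0205
grasp_force: 29.4
```

Emit:
servo_tool(steps=[0,0,-6.2,0,-1.6,0,10,0,0,-12.4,0.1,-3.2,0,10,0,0,-18.6,0.1,-4.8,0,10,0,0,-24.9,0.2,-6.4,0,10,0,0,-31.1,0.2,-7.9,0,10])

```text
clock: 4.8
ee_pos: [0.5574, -0.0439, 0.1492]
orientation: [[-0.963, 0.271, 0.001], [0.271, 0.963, -0.0], [-0.001, 0.0, -1.0]]
contact_force: [0.9, 0.1, 0.2]
finger_gap: 0.0206
grasp_force: 29.4
```

Run:
```python
from h import *
plan((.558,-.043,.064,164))
d=grab('wrist'); np.save('w4.npy',d,allow_pickle=True)
rects(d)
cv2.imwrite('pics/w4.png',cv2.resize(d['frame'],(800,600),interpolation=cv2.INTER_CUBIC))
```

```text
now [ 0.5574 -0.0439  0.1492] yaw 164.27 F [0.92 0.1  0.23] gap 0.0206 t 4.8
  turn [0.  0.1 0.3] shift [-0.03  0.1   8.52]
 --
rect c [639.3  48.6] size [155.  100.1] ang 19.3 n 642
rect c [557.7 -42.1] size [42.1 64.2] ang 74.3 n 275
rect c [542.5 127.1] size [67.9 67.8] ang 28.5 n 349
rect c [499.9  38.2] size [34.5 89.1] ang 77.4 n 261
```

View pics/w4.png

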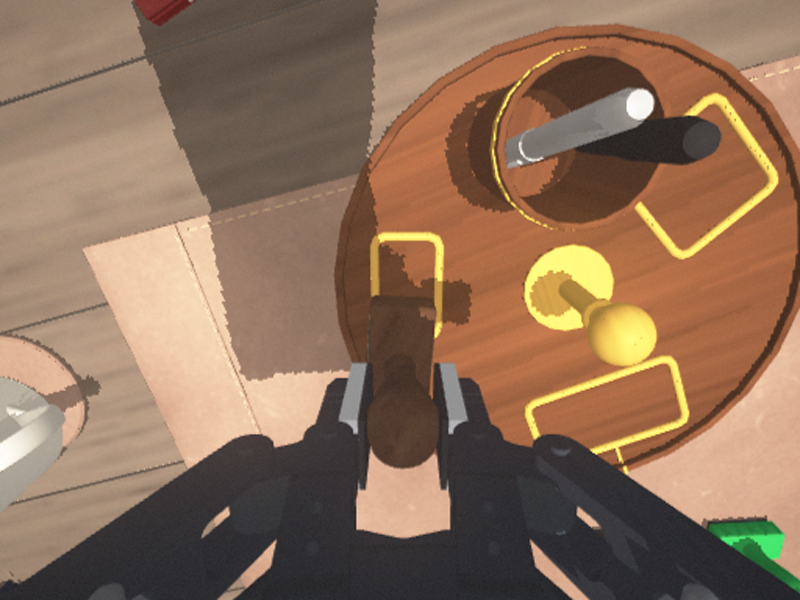

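The stamp hangs square in the fingers, with its far edge from (371,298) to (435,300). The stamp place lies just beyond it at (408,290).

Run:
```python
from h import *
d=np.load('w4.npy',allow_pickle=True).item(); k=.64
o=bot.observe(); R=o['orientation'];p=o['ee_pos']
for z in (.133,):
  for u,v in [(371,298),(435,300)]:
    q=ray(d,u*k,v*k,z); print(q.round(4),'tool',(R.T@(q-p)*1000).round(1))
# visible place corner points: outer left/right edges near top, at z .03
for u,v in [(371,270),(443,270),(407,233)]:
    q=ray(d,u*k,v*k,.030); print(q.round(4),'tool',(R.T@(q-p)*1000).round(1))
```

```text
[ 0.5288 -0.0477  0.133 ] tool [25.6 -9.9 16.2]
[ 0.5358 -0.0258  0.133 ] tool [24.7 13.1 16.2]
[ 0.5432 -0.0592  0.03  ] tool [  8.7 -17.1 119.2]
[ 0.5545 -0.0189  0.03  ] tool [  8.5  24.8 119.2]
[ 0.528  -0.0332  0.03  ] tool [ 30.3   3.9 119.2]
```

Emit:
servo_tool(steps=[0,0,0,-0.27,0.17,2.5,10,0,0,0,-0.27,0.17,5,10,0,0,0,-0.27,0.17,7,10,0,0,0,-0.27,0.17,7.7,10,0,0,0,-0.27,0.17,7.7,10])

```text
clock: 5.35
ee_pos: [0.5608, -0.0424, 0.0711]
orientation: [[-0.961, 0.276, -0.001], [0.276, 0.961, 0.0], [0.001, -0.0, -1.0]]
contact_force: [0.7, 0.6, 0.6]
finger_gap: 0.0209
grasp_force: 29.4
```

Run:
```python
from h import *
plan((.558,-.043,.0628,164))
d=grab('wrist'); np.save('w5.npy',d,allow_pickle=True)
cv2.imwrite('pics/w5.png',cv2.resize(d['frame'][180:330,180:380],(800,600),interpolation=cv2.INTER_CUBIC))
```

```text
now [ 0.5608 -0.0424  0.0711] yaw 163.97 F [0.65 0.58 0.59] gap 0.0209 t 5.35
  turn [-0.  -0.1 -0. ] shift [ 0.25 -0.13  0.83]
 --
```

View pics/w5.png

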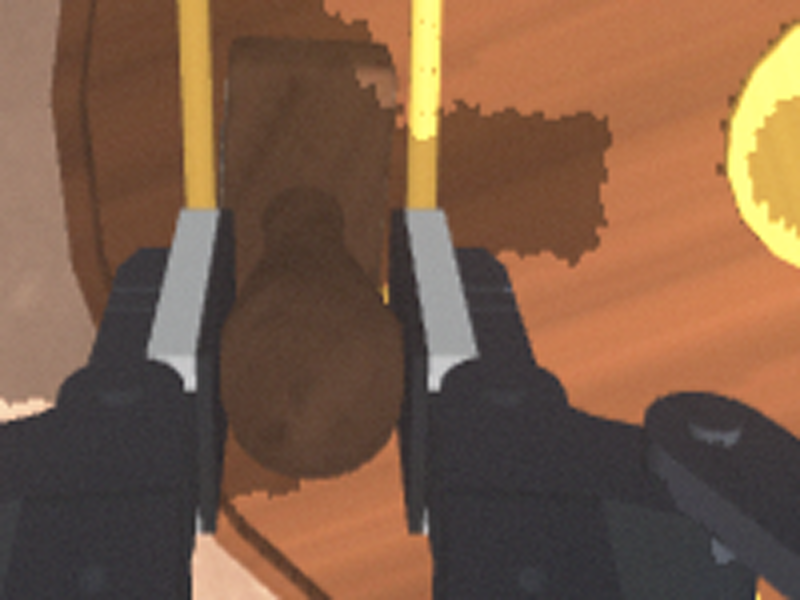

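The block is centred laterally between the beads (212 and 410 against 228 and 391). I check the long direction numerically.

Run:
```python
from h import *
d=np.load('w5.npy',allow_pickle=True).item()
o=bot.observe(); R=o['orientation'];p=o['ee_pos']
hsv=cv2.cvtColor(d['frame'],cv2.COLOR_BGR2HSV)
for u in (250,258,264):
    c=hsv[100:200,u]; r=100+np.where((c[:,0]>15)&(c[:,0]<35)&(c[:,1]>110)&(c[:,2]>110))[0]; print(u,r)
    if len(r): print((R.T@(ray(d,u,r.mean(),.030)-p)*1000).round(1))
print('edge',(R.T@(ray(d,257.5,189.8,.0545)-p)*1000).round(1))
```

```text
250 [166 167 168 169 171 172 173]
[33.1 -5.  41.9]
258 [166 167 168 169 171 172 173]
[33.1  0.1 41.9]
264 [166 167 168 169 171 172 173]
[33.1  3.9 41.9]
edge [27.4 -0.2 17.4]
```

Emit:
servo_tool(steps=[0,0,0,-0.05,0,0.3,10,0,0,0,-0.05,0,0.6,10,0,0,0,-0.05,0,0.82,10,0,0,0,-0.05,0,0.82,10,0,0,0,-0.05,0,0.82,10])

```text
clock: 5.9
ee_pos: [0.5614, -0.0427, 0.0632]
orientation: [[-0.961, 0.276, 0.0], [0.276, 0.961, -0.0], [-0.0, 0.0, -1.0]]
contact_force: [-0.4, 0.2, -1.2]
finger_gap: 0.0205
grasp_force: 29.4
```

Emit:
servo_tool(steps=[0,0,0,0,0,0,30,0,0,0,0,0,0,40,0,0,0,0,0,0,45,0,0,0,0,0,0,45,0,0,0,0,0,0,45])

```text
clock: 6.4
ee_pos: [0.5614, -0.0427, 0.0631]
orientation: [[-0.961, 0.275, 0.0], [0.275, 0.961, 0.0], [-0.0, 0.0, -1.0]]
contact_force: [0.2, 0.1, 0.2]
finger_gap: 0.0385
grasp_force: 0.0
```

Emit:
servo_tool(steps=[0,0,0,0,0,-1.5,45,0,0,0,0,0,-4,45,0,0,0,0,0,-8,45,0,0,0,0,0,-12,45,0,0,0,0,0,-16,45])

```text
clock: 6.9
ee_pos: [0.5611, -0.0426, 0.2247]
orientation: [[-0.961, 0.275, -0.0], [0.275, 0.961, 0.0], [0.0, 0.0, -1.0]]
contact_force: [1.4, 0.2, -1.1]
finger_gap: 0.0382
grasp_force: 0.0
```

Run:
```python
from h import *
# next: look above ink bottle; camera lies 79mm along tool x
plan((.45,-.30,.25,180),n=None)
d=grab('wrist'); np.save('w6.npy',d,allow_pickle=True)
rects(d)
cv2.imwrite('pics/w6.png',cv2.resize(d['frame'],(800,600),interpolation=cv2.INTER_CUBIC))
```

```text
now [ 0.5611 -0.0426  0.2247] yaw 164.01 F [ 1.44  0.17 -1.11] gap 0.0382 t 6.9
  turn [ 0. -0. -8.] shift [  1.8  -13.9   -1.26]
  turn [ 0.  0. -8.] shift [  3.71 -13.52  -1.26]
 --
rect c [680.6  59.2] size [67.  98.4] ang 6.4 n 224
rect c [595.3  55.1] size [76.8 50.8] ang 29.9 n 157
rect c [558.7 -42.7] size [41.4 65.3] ang 74.6 n 308
rect c [541.9 126.5] size [68.6 67.5] ang 28.1 n 342
rect c [497.2  26.2] size [19.4 69.8] ang 80.8 n 139
```

View pics/w6.png

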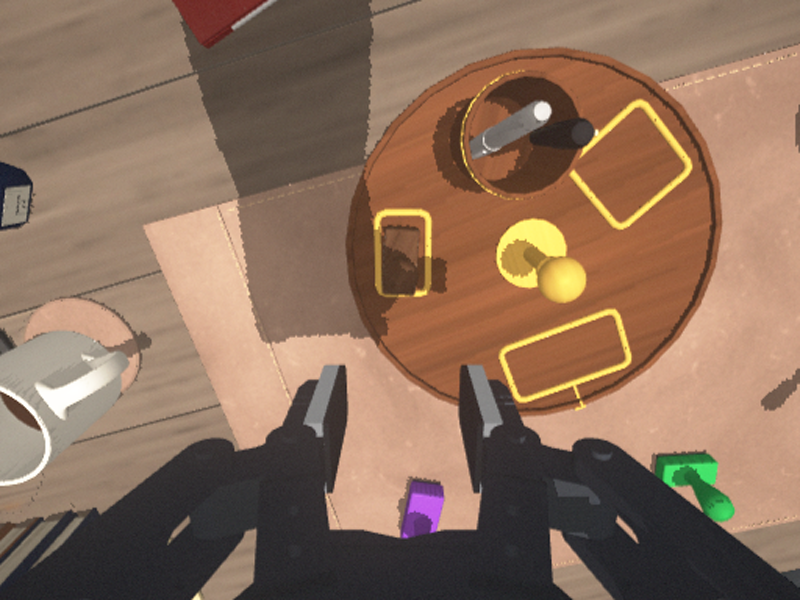

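The stamp sits inside its beading at (403,258). The tray's line still meets the pointer at (580,405). Next is the ink bottle.

Run:
```python
from h import *
plan((.46,-.325,.23,180))
```

```text
now [ 0.563  -0.043   0.2314] yaw 164.01 F [-0.39 -0.4   4.88] gap 0.0384 t 6.95
  turn [-0.   0.5 -8. ] shift [  1.07 -14.97   0.05]
  turn [ 0.  0. -8.] shift [  3.14 -14.68   0.07]
 --
```

Emit:
servo_tool(steps=[0,0,-8,1.1,-15,-0.5,70,0,0,-8,1.1,-15,-0.5,80,0,0,-8,1.1,-15,-0.5,85,0,0,-8,1.1,-15,-0.5,85,0,0,-8,1.1,-15,-0.5,85])

```text
clock: 7.45
ee_pos: [0.5091, -0.185, 0.2279]
orientation: [[-0.99, 0.142, 0.0], [0.142, 0.99, 0.0], [0.0, 0.0, -1.0]]
contact_force: [0.5, 0.4, 0.9]
finger_gap: 0.0727
grasp_force: 0.0
```

Emit:
servo_tool(steps=[0,0,-8,3.1,-14.7,0,85,0,0,-8,3.1,-14.7,0,85,0,0,-8,3.1,-14.7,0,85,0,0,-8,3.1,-14.7,0,85,0,0,-8,3.1,-14.7,0,85])

```text
clock: 7.95
ee_pos: [0.4586, -0.3251, 0.2276]
orientation: [[-1.0, 0.001, -0.0], [0.001, 1.0, 0.001], [0.0, 0.001, -1.0]]
contact_force: [-0.0, -0.6, -0.0]
finger_gap: 0.072
grasp_force: 0.0
```

```bash
cat > ink.py <<'E'
from h import *
import sys
d=grab('wrist',sys.argv[1]); np.save('ink.npy',d,allow_pickle=True)
print('cam',(-cam(d)[0].T@cam(d)[1]).round(3))
hsv=cv2.cvtColor(d['frame'],cv2.COLOR_BGR2HSV); f=d['frame'].astype(int)
b=((f[...,0]>f[...,2]+18)&(f[...,0]>f[...,1]+12)).astype(np.uint8)
b=cv2.morphologyEx(b,cv2.MORPH_OPEN,np.ones((3,3)))
for c in cv2.findContours(b,cv2.RETR_EXTERNAL,cv2.CHAIN_APPROX_NONE)[0]:
    if cv2.contourArea(c)<150: continue
    for z in (0,.034):
        P=np.array([ray(d,u,v,z)[:2] for u,v in c[:,0,:]],np.float32)*1000
        r=cv2.minAreaRect(P); print('px',c[:,0].mean(0).round(0),'z',z,'c',np.round(r[0],1),'size',np.round(r[1],1),'ang',round(r[2],1))
    print(cv2.approxPolyDP(c,4,True)[:,0].tolist())
k=(f.max(2)<45).astype(np.uint8); k=cv2.morphologyEx(k,cv2.MORPH_OPEN,np.ones((5,5)))
for c in cv2.findContours(k[:290],cv2.RETR_EXTERNAL,cv2.CHAIN_APPROX_NONE)[0]:
    if cv2.contourArea(c)<200: continue
    (u,v),r=cv2.minEnclosingCircle(c); print('dark',round(u),round(v),round(r,1),ray(d,u,v,.058).round(4), cv2.boundingRect(c))
plan()
E
python3 ink.py w7.png
```

```text
cam [ 0.38  -0.325  0.37 ]
px [404. 374.] z 0 c [819.8 -79.9] size [48.3 57.8] ang 65.3
px [404. 374.] z 0.034 c [ 779.3 -102.4] size [43.9 52.5] ang 65.3
[[422, 374], [413, 361], [404, 359], [387, 383], [417, 383]]
dark 85 33 29.8 [ 0.3261 -0.4881  0.058 ] (66, 8, 37, 52)
dark 19 18 13.1 [ 0.3129 -0.5472  0.058 ] (8, 7, 21, 24)
now [ 0.4589 -0.3242  0.2278] yaw -179.96 F [-0.58  0.31 -0.24] gap 0.0726 t 8.0
```

Run:
```python
from h import *
d=np.load('ink.npy',allow_pickle=True).item()
u,v=proj(d,(.426,-.33,.03)).round().astype(int); print(u,v)
g=cv2.cvtColor(d['frame'],cv2.COLOR_BGR2GRAY)
for r in range(v-60,v+61,8): print(r,' '.join('%3d'%x for x in g[r,u-72:u+73:6]))
for r in range(v-24,v+25,12): print([tuple(int(t) for t in d['frame'][r,c]) for c in range(u-30,u+31,12)])
```

```text
253 136
76 147 149 145 145 142 137  80  78  79  78  79  76  77  76  77  72  75  75  74  77  78  75  76  76  75
84 150 148 148 133 144  87  77  78  77  80  79  80  77  74  75  77  77  73  74  77  73  74  77  77  77
92 144 145 144 144  86  86  81  78  78  75  79  77  82  79  77  77  79  78  80  80  80  80  80  80  79
100 143 140 136  89  87  85  77  80  75  76  77  75  75  78  78  81  80  82  78  81  82  79  79  79 133
108 144 137  87  86  74  82  77  81  81  82  81  80  81  81  81  80  79  78  80  82  82  81  84 107 109
116 113  78  77  75  76  78  74  75  80  75  75  36  41  68  73  73  73  70  77  76  75 121 127 128 127
124  80  81  78  80  81  76  78  73  77  76  42  39  39  42  39  78  73  71  69  84 117 118 123 126 126
132  82  82  84  81  81  80  81  82  82  37  44  47  39  37  40  45  70  92 131 130 134 135 134 137 134
140  83  81  78  76  80  82  79  79  51  44  39  42  39  40  41  47  43 144 142 143 146 141 140 141 143
148  88  85  86  85  83  84  81  80  76  43  46  37  39  35  43  44 142 139 138 142 142 140 141 144 142
156  86  88  89  88  85  87  89  87  89  87  43  38  41
[... 302 characters left out ...]
81 133 131 134 134 136 131 121 124 125 128 129 134 135 131
188  80  81  83  82  82  82  78  80  83 131 133 137 135 137 140 137 140 139 138 137 137 139 137 136 134
196 136  81  82  82  82  81  80 130 129 134 135 134 134 132 132 132 133 137 135 136 134 135 139 140 139
[(64, 75, 89), (64, 76, 88), (63, 73, 88), (62, 70, 84), (64, 75, 86), (58, 67, 78)]
[(60, 70, 84), (63, 73, 87), (55, 38, 36), (55, 40, 40), (66, 76, 86), (59, 69, 79)]
[(72, 84, 97), (56, 42, 41), (35, 33, 37), (38, 34, 40), (57, 44, 43), (116, 137, 160)]
[(67, 78, 90), (58, 41, 42), (35, 36, 41), (36, 33, 40), (58, 42, 42), (114, 134, 159)]
[(74, 85, 98), (71, 81, 97), (55, 43, 40), (54, 39, 39), (72, 82, 99), (114, 135, 161)]
```

```bash
cat > ink.py <<'E'
from h import *
import sys
d=grab('wrist',sys.argv[1]) if len(sys.argv)>1 else np.load('ink.npy',allow_pickle=True).item()
u0,v0=proj(d,(.426,-.33,.03)).round().astype(int)
f=cv2.GaussianBlur(d['frame'],(3,3),0).astype(int)
m=np.zeros(f.shape[:2],np.uint8); s=np.s_[v0-60:v0+60,u0-60:u0+60]; 
m[s]=(f[s][...,0]>f[s][...,2]-3)|(f[s].max(2)<62)
m=cv2.morphologyEx(m,cv2.MORPH_OPEN,np.ones((3,3)))
c=max(cv2.findContours(m,cv2.RETR_EXTERNAL,cv2.CHAIN_APPROX_NONE)[0],key=cv2.contourArea)
for z in (0,.02,.034):
    P=np.array([ray(d,u,v,z)[:2] for u,v in c[:,0,:]],np.float32)*1000
    r=cv2.minAreaRect(P); print('z',z,'c',np.round(r[0],1),'size',np.round(r[1],1),'ang',round(r[2],1))
print('poly',cv2.approxPolyDP(c,3,True)[:,0].tolist())
k=((f[...,0]<47)&(m>0)).astype(np.uint8); k=cv2.morphologyEx(k,cv2.MORPH_OPEN,np.ones((3,3)))
c=max(cv2.findContours(k,cv2.RETR_EXTERNAL,cv2.CHAIN_APPROX_NONE)[0],key=cv2.contourArea)
(u,v),r=cv2.minEnclosingCircle(c); M=cv2.moments(c); 
print('cap',u,v,r,M['m10']/M['m00'],M['m01']/M['m00'],ray(d,u,v,.058).round(4),ray(d,u,v,.052).round(4),'rad mm',r*1000*(.37-.055)/cam(d)[2])
E
python3 ink.py
```

```text
z 0 c [ 435.8 -330. ] size [52.5 53.7] ang 53.7
z 0.02 c [ 432.8 -329.8] size [49.7 50.8] ang 53.7
z 0.034 c [ 430.6 -329.6] size [47.7 48.8] ang 53.7
poly [[247, 115], [231, 136], [230, 148], [249, 163], [261, 164], [276, 145], [277, 134], [258, 116]]
cap 253.3981475830078 143.97222900390625 15.453502655029297 253.2282768777614 144.19783996072655 [ 0.4308 -0.3297  0.058 ] [ 0.4318 -0.3298  0.052 ] rad mm 16.37453217444504
```

Run:
```python
from h import *
plan((.431,-.3297,.10,143.7),(.431,-.3297,.005,143.7)) if bot.observe()['orientation'][1,0]<-.5 else None
o=bot.observe(); plan((.431,-.3297,.10,143.7-360),(.431,-.3297,.005,143.7-360))
```

```text
now [ 0.4589 -0.3242  0.2278] yaw -179.96 F [-0.58  0.31 -0.24] gap 0.0726 t 8.0
  turn [ 0.  -0.  36.3] shift [ 2.79 -0.56 12.78]
 --
  turn [0. 0. 0.] shift [0.  0.  9.5]
 --
```

Emit:
servo_tool(steps=[0,0,7.3,0.6,-0.1,2.6,85,0,0,14.6,1.2,-0.2,5.2,85,0,0,21.9,1.8,-0.4,7.8,85,0,0,29.2,2.4,-0.5,10.4,85,0,0,36.3,2.8,-0.55,12.8,85])

```text
clock: 8.5
ee_pos: [0.4311, -0.3284, 0.0992]
orientation: [[-0.805, 0.594, 0.0], [0.594, 0.805, 0.0], [0.0, 0.0, -1.0]]
contact_force: [0.0, 0.4, -0.4]
finger_gap: 0.0727
grasp_force: 0.0
```

```bash
python3 ink.py w8.png
python3 - <<'E'
from h import *
plan((.431,-.3297,.005,143.7))
E
```

```text
z 0 c [ 440.4 -336.3] size [54.6 67.6] ang 54.0
z 0.02 c [ 434.4 -331.7] size [50.1 62. ] ang 54.0
z 0.034 c [ 430.2 -328.6] size [47.  58.1] ang 54.0
poly [[241, 165], [230, 173], [225, 186], [227, 224], [248, 237], [261, 238], [286, 224], [288, 184], [275, 166]]
cap 256.4285583496094 214.0 24.169998168945312 256.23098591549297 213.7223787167449 [ 0.4292 -0.328   0.058 ] [ 0.4312 -0.3295  0.052 ] rad mm 25.610531250329178
now [ 0.4295 -0.3272  0.0957] yaw 143.16 F [-1.75  0.76 -4.01] gap 0.0725 t 8.55
  turn [ 0.1 -0.3 -0.5] shift [-0.32 -0.12  9.07]
 --
```

Emit:
servo_tool(steps=[0,0,0,-0.1,-0.1,3,85,0,0,0,-0.1,-0.1,6,85,0,0,0,-0.1,-0.1,8.2,85,0,0,0,-0.1,-0.1,9.4,85,0,0,0,-0.1,-0.1,9.4,85])

```text
clock: 9.05
ee_pos: [0.4309, -0.3305, 0.0054]
orientation: [[-0.808, 0.589, -0.001], [0.589, 0.808, 0.002], [0.002, 0.001, -1.0]]
contact_force: [0.4, -0.4, 0.8]
finger_gap: 0.0727
grasp_force: 0.0
```

Emit:
servo_tool(steps=[0,0,0,0,0,0,65,0,0,0,0,0,0,55,0,0,0,0,0,0,45,0,0,0,0,0,0,45,0,0,0,0,0,0,45], squeeze=25)

```text
clock: 9.55
ee_pos: [0.4315, -0.3323, 0.0076]
orientation: [[-0.806, 0.591, 0.002], [0.591, 0.806, -0.001], [-0.003, 0.001, -1.0]]
contact_force: [1.1, 2.6, 6.3]
finger_gap: 0.047
grasp_force: 26.0
```

Run:
```python
from h import *
plan((.4315,-.3323,.23,143.7),(.542,.1262,.23,118.4))
```

```text
now [ 0.4315 -0.3323  0.0076] yaw 143.74 F [1.11 2.61 6.29] gap 0.047 t 9.55
  turn [0.  0.1 0. ] shift [-6.000e-02  1.000e-02 -2.224e+01]
 --
  turn [ 0.   0.  12.6] shift [ 9.12 21.75  0.  ]
  turn [ 0.   0.  12.7] shift [13.66 19.22  0.  ]
 --
```

Emit:
servo_tool(steps=[0,0,0,0,0,-1,45,0,0,0,0,0,-5,45,0,0,0,0,0,-10,45,0,0,0,0,0,-15,45,0,0,0,0,0,-20,45])

```text
clock: 10.05
ee_pos: [0.43, -0.3317, 0.2092]
orientation: [[-0.806, 0.592, 0.0], [0.592, 0.806, -0.001], [-0.001, -0.0, -1.0]]
contact_force: [1.2, -1.1, -1.9]
finger_gap: 0.0472
grasp_force: 26.9
```

Emit:
servo_tool(steps=[0,0,2.5,1.4,3.3,-2,45,0,0,5,3.6,8.7,-2,45,0,0,7.5,5.5,13,-2,45,0,0,10,7.3,17.4,-2,45,0,0,12.6,9.1,21.7,-2,45])

```text
clock: 10.55
ee_pos: [0.4854, -0.1015, 0.2273]
orientation: [[-0.656, 0.755, 0.001], [0.755, 0.656, -0.001], [-0.001, 0.0, -1.0]]
contact_force: [0.6, -0.3, -0.2]
finger_gap: 0.0468
grasp_force: 26.9
```

Emit:
servo_tool(steps=[0,0,2.5,2.7,3.8,0,45,0,0,5,5.5,7.7,0,45,0,0,7.5,8.2,11.5,0,45,0,0,10,11,15.4,0,45,0,0,12.7,13.7,19.2,0,45])

```text
clock: 11.05
ee_pos: [0.5401, 0.1281, 0.2272]
orientation: [[-0.474, 0.88, 0.001], [0.88, 0.474, -0.0], [-0.001, 0.001, -1.0]]
contact_force: [1.3, -0.3, -1.2]
finger_gap: 0.0469
grasp_force: 26.9
```

Run:
```python
from h import *
d=grab('wrist'); np.save('w9.npy',d,allow_pickle=True)
rects(d); plan((.542,.1262,.07,118.4))
```

```text
rect c [687.6  87. ] size [40.7 89. ] ang 69.6 n 193
rect c [487.6  17.5] size [72.8 24.4] ang 17.2 n 124
rect c [542.3 125.3] size [67.1 66.1] ang 28.3 n 208
rect c [441.3 245.1] size [ 7.4 14.6] ang 19.1 n 40
rect c [431.9 251.5] size [24.4 10.7] ang 56.7 n 78
now [0.541  0.1337 0.2268] yaw 118.32 F [-0.94  2.25 -2.12] gap 0.0469 t 11.1
  turn [ 0.1 -0.1 -0.1] shift [-0.73 -0.31 15.68]
 --
```

Run:
```python
from h import *
plan((.5429,.1245,.075,118.4),start=(.5401,.1281,.2272,118.3))
```

```text
now [0.5401 0.1281 0.2272] yaw 118.3 F [-0.94  2.25 -2.12] gap 0.0469 t 11.1
  turn [ 0.   0.  -0.1] shift [-0.45  0.08 15.22]
 --
```

Emit:
servo_tool(steps=[0,0,0,-0.45,0.1,4,45,0,0,0,-0.45,0.1,8,45,0,0,0,-0.45,0.1,12,45,0,0,0,-0.45,0.1,15.2,45,0,0,0,-0.45,0.1,15.2,45])

```text
clock: 11.6
ee_pos: [0.5408, 0.1223, 0.0711]
orientation: [[-0.476, 0.88, -0.007], [0.88, 0.476, -0.001], [0.003, -0.006, -1.0]]
contact_force: [0.5, 0.3, -1.6]
finger_gap: 0.047
grasp_force: 27.0
```

Emit:
servo_tool(steps=[0,0,0,0,0,1,45,0,0,0,0,0,2,45,0,0,0,0,0,2.5,45,0,0,0,0,0,2.5,45,0,0,0,0,0,2.5,45])

```text
clock: 12.1
ee_pos: [0.5436, 0.1227, 0.0497]
orientation: [[-0.476, 0.88, 0.001], [0.88, 0.476, 0.0], [-0.0, 0.001, -1.0]]
contact_force: [0.6, -0.4, -1.6]
finger_gap: 0.0468
grasp_force: 27.0
```

Run:
```python
from h import *
d=grab('wrist'); np.save('w10.npy',d,allow_pickle=True)
o=bot.observe(); plan()
print('expect place px',[proj(d,(.542+sx*.031*np.cos(.4957)-sy*.031*np.sin(.4957),.126+sx*.031*np.sin(.4957)+sy*.031*np.cos(.4957),.03)).round(0).tolist() for sx,sy in((-1,-1),(1,-1),(1,1),(-1,1))])
cv2.imwrite('pics/w10.png',cv2.resize(d['frame'][90:330,96:416],(800,600),interpolation=cv2.INTER_CUBIC))
```

```text
now [0.5436 0.1227 0.0497] yaw 118.41 F [-0.33  1.3  -1.24] gap 0.0465 t 12.15
expect place px [[208.0, 270.0], [307.0, 270.0], [313.0, 175.0], [203.0, 175.0]]
```

View pics/w10.png

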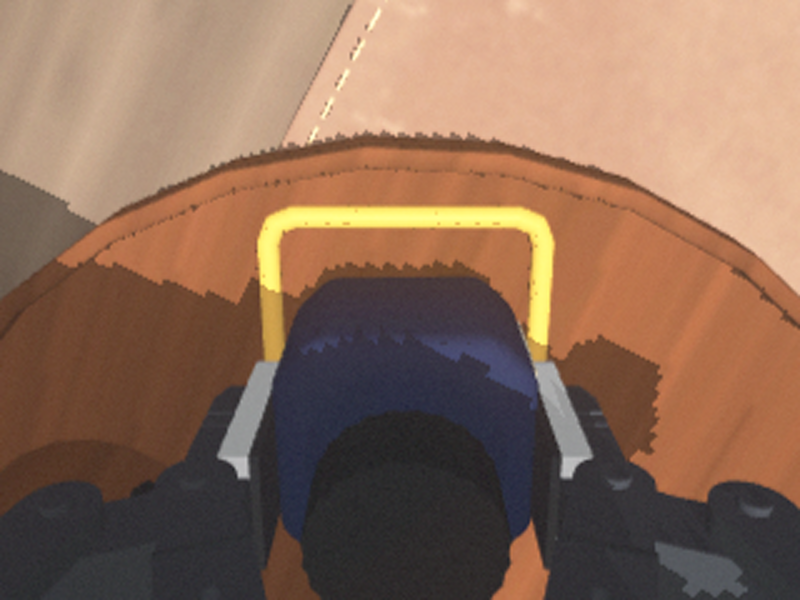

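The place's far bead is at crop row 217 and its side beads are at 270 and 541. The bottle, held square, has its far bottom edge at row 278 and its sides at 278 and 538.

Run:
```python
from h import *
d=np.load('w10.npy',allow_pickle=True).item()
o=bot.observe(); R=o['orientation'];p=o['ee_pos']
T=lambda u,v,z:(R.T@(ray(d,96+u/2.5,90+v/2.5,z)-p)*1000).round(1)
print('far bead',T(405,217,.0305),'side beads',T(270,300,.0305),T(541,300,.0305))
print('bottle far bottom',T(405,278,.042),'sides',T(278,400,.076),T(538,400,.076),'cap',T(406,490,.1))
```

```text
far bead [33.7  0.3 19.2] side beads [ 13.6 -31.3  19.1] [13.6 32.1 19.2]
bottle far bottom [23.3  0.3  7.7] sides [ 13.1 -22.1 -26.3] [ 13.1  23.7 -26.3] cap [ 11.9   0.4 -50.3]
```

Emit:
servo_tool(steps=[0,0,0,0.3,0,0,45,0,0,0,0.3,0,0.4,45,0,0,0,0.3,0,0.8,45,0,0,0,0.3,0,1.2,45,0,0,0,0.3,0,1.3,45])

```text
clock: 12.65
ee_pos: [0.544, 0.1261, 0.0385]
orientation: [[-0.476, 0.879, 0.006], [0.879, 0.476, 0.002], [-0.001, 0.006, -1.0]]
contact_force: [-3.6, 3.1, 29.6]
finger_gap: 0.0469
grasp_force: 29.3
```

Emit:
servo_tool(steps=[0,0,0,0,0,0,45,0,0,0,0,0,0.05,45,0,0,0,0,0,0.1,45,0,0,0,0,0,0.1,45,0,0,0,0,0,0.1,45])

```text
clock: 13.15
ee_pos: [0.5443, 0.1262, 0.0384]
orientation: [[-0.476, 0.879, 0.007], [0.879, 0.476, 0.002], [-0.002, 0.007, -1.0]]
contact_force: [-4.3, 2.5, 29.3]
finger_gap: 0.0473
grasp_force: 29.2
```

Emit:
servo_tool(steps=[0,0,0,0,0,-0.1,45,0,0,0,0,0,-0.2,45,0,0,0,0,0,-0.35,45,0,0,0,0,0,-0.4,45,0,0,0,0,0,-0.4,45])

```text
clock: 13.65
ee_pos: [0.5417, 0.1253, 0.0388]
orientation: [[-0.476, 0.88, -0.001], [0.88, 0.476, -0.0], [0.0, -0.001, -1.0]]
contact_force: [0.2, -0.1, 0.4]
finger_gap: 0.0468
grasp_force: 26.2
```

Run:
```python
from h import *
d=grab('wrist'); np.save('w11.npy',d,allow_pickle=True)
plan(); o=bot.observe(); R=o['orientation'];p=o['ee_pos']
print(o['contact_force'])
T=lambda u,v,z:(R.T@(ray(d,u,v,z)-p)*1000).round(1)
f=d['frame'].astype(int)
for u in (248,258,268):
    print(u,[(v,)+tuple(int(x) for x in f[v,u]) for v in range(150,215,2)])
print([ (v,T(258,v,.0305)[0]) for v in range(150,215,6)],[ (v,T(258,v,p[2]-.0076)[0]) for v in range(150,215,6)])
print('row', [(u,)+tuple(int(x) for x in f[200,u]) for u in range(195,220,2)],[(u,)+tuple(int(x) for x in f[200,u]) for u in range(296,322,2)])
```

```text
now [0.5417 0.1253 0.0388] yaw 118.41 F [-0.15  0.08 -0.46] gap 0.0469 t 13.7
[-0.1523382   0.07729499 -0.46242361]
248 [(150, 150, 179, 227), (152, 95, 115, 148), (154, 50, 69, 103), (156, 53, 76, 112), (158, 55, 75, 109), (160, 83, 123, 193), (162, 77, 117, 188), (164, 77, 114, 181), (166, 75, 107, 174), (168, 68, 100, 158), (170, 76, 112, 178), (172, 77, 112, 178), (174, 76, 112, 176), (176, 70, 108, 172), (178, 75, 110, 174), (180, 73, 110, 173), (182, 75, 112, 175), (184, 98, 207, 245), (186, 118, 242, 255), (188, 138, 253, 255), (190, 127, 247, 255), (192, 98, 208, 246), (194, 74, 112, 181), (196, 78, 114, 181), (198, 73, 110, 176), (200, 67, 97, 154), (202, 55, 50, 60), (204, 61, 54, 65), (206, 60, 52, 63), (208, 60, 52, 63), (210, 65, 55, 63), (212, 63, 53, 61), (214, 64, 51, 59)]
258 [(150, 146, 173, 220), (152, 101, 118, 151), (154, 65, 84, 115), (156, 54, 76, 110), (158, 48, 66, 99), (160, 69, 101, 158), (162, 78, 115, 183), (164, 73, 107, 172), (166, 70, 105, 167), (168, 70, 105, 171), (170, 74, 112, 176), (172, 74, 113, 178), (174, 78, 112, 178), (176, 77, 115, 180), (17
[... 1478 characters left out ...]
.float64(35.2)), (186, np.float64(31.9)), (192, np.float64(28.6)), (198, np.float64(25.2)), (204, np.float64(21.7)), (210, np.float64(18.3))]
row [(195, 109, 228, 252), (197, 120, 244, 255), (199, 125, 248, 255), (201, 115, 239, 254), (203, 87, 185, 232), (205, 73, 113, 182), (207, 73, 112, 181), (209, 69, 109, 179), (211, 73, 114, 184), (213, 77, 115, 186), (215, 76, 114, 184), (217, 74, 116, 186), (219, 73, 114, 185)] [(296, 74, 110, 177), (298, 72, 109, 175), (300, 72, 108, 172), (302, 71, 106, 173), (304, 73, 113, 177), (306, 72, 111, 176), (308, 74, 112, 176), (310, 69, 111, 169), (312, 99, 211, 246), (314, 118, 242, 255), (316, 128, 249, 255), (318, 120, 244, 255), (320, 73, 138, 196)]
```

The bottle is centred in its beading to within 1 mm and is just touching down. I release it.

Emit:
servo_tool(steps=[0,0,0,0,0,0.05,45,0,0,0,0,0,0.05,58,0,0,0,0,0,0.05,66,0,0,0,0,0,0.05,70,0,0,0,0,0,0.05,70])

```text
clock: 14.2
ee_pos: [0.5418, 0.1253, 0.0385]
orientation: [[-0.476, 0.88, -0.0], [0.88, 0.476, -0.0], [0.0, -0.0, -1.0]]
contact_force: [-0.6, -0.0, 1.8]
finger_gap: 0.0599
grasp_force: 0.0
```

Emit:
servo_tool(steps=[0,0,0,0,0,-1,70,0,0,0,0,0,-4,70,0,0,0,0,0,-8,70,0,0,0,0,0,-13,70,0,0,0,0,0,-18,70])

```text
clock: 14.7
ee_pos: [0.5413, 0.1253, 0.2211]
orientation: [[-0.476, 0.88, 0.0], [0.88, 0.476, -0.0], [-0.0, -0.0, -1.0]]
contact_force: [1.0, 0.2, 0.3]
finger_gap: 0.0597
grasp_force: 0.0
```

Run:
```python
from h import *
d=grab('wrist'); np.save('w12.npy',d,allow_pickle=True)
rects(d)
u,v=proj(d,(.542,.126,.06)).round().astype(int)
f=d['frame'].astype(int); m=((f[...,0]>f[...,2]-3)|(f.max(2)<62)).astype(np.uint8); w=np.zeros_like(m); w[v-50:v+50,u-50:u+50]=1
m=cv2.morphologyEx(m*w,cv2.MORPH_OPEN,np.ones((3,3)))
c=max(cv2.findContours(m,cv2.RETR_EXTERNAL,cv2.CHAIN_APPROX_NONE)[0],key=cv2.contourArea)
print(u,v,cv2.boundingRect(c))
for z in (.031,.063):
    P=np.array([ray(d,a,b,z)[:2] for a,b in c[:,0,:]],np.float32)*1000
    r=cv2.minAreaRect(P); print('bottle z',z,np.round(r[0],1),np.round(r[1],1),round(r[2],1))
plan((.40,.17,.25,60),(.40,.17,.25,120))
```

```text
rect c [567.7 -29.4] size [17.  62.5] ang 60.6 n 88
rect c [674.5  56.7] size [54.5 99.1] ang 6.1 n 278
rect c [596.4  32.2] size [51.1 90.3] ang 39.6 n 163
rect c [497.1  11.6] size [37.9 82.6] ang 88.2 n 167
rect c [542.3 125. ] size [67.1 67.1] ang 28.4 n 342
rect c [438.3 243.1] size [17.7  5.1] ang 63.9 n 48
259 171 (236, 145, 46, 49)
bottle z 0.031 [544.8 121. ] [51.8 57.2] 27.1
bottle z 0.063 [540.8 128.1] [46.8 51.7] 27.1
now [0.5437 0.1255 0.2297] yaw 118.41 F [-1.37 -1.63  6.61] gap 0.0599 t 14.75
  turn [ 0.6  0.1 29.2] shift [ 5.37 -5.25 -1.09]
  turn [ 0.   0.  29.2] shift [ 2.12 -7.21 -1.01]
 --
  turn [  0.   0. -30.] shift [0. 0. 0.]
  turn [  0.   0. -30.] shift [0. 0. 0.]
 --
```

Run:
```python
from h import *
s=np.load('scene0.npy',allow_pickle=True).item()
a=ray(s,238.2,316.2,.0);b=ray(s,260.7,302,.0); c=ray(s,215+(510-400)/6.67,275+220/6.67,0); print(a,b,c,np.linalg.norm(a-b),np.degrees(np.arctan2(*(b-a)[[1,0]])))
plan((.44,.28,.25,240),start=(.5413,.1253,.2211,118.4))
```

```text
[0.42807489 0.29420773 0.        ] [0.3971684  0.22603444 0.        ] [4.56652738e-01 2.83556922e-01 1.11022302e-16] 0.07485191323499503 -114.38725162324099
now [0.5413 0.1253 0.2211] yaw 118.4 F [-1.37 -1.63  6.61] gap 0.0599 t 14.75
  turn [  0.    0.  -40.5] shift [ 6.14 -0.52 -0.96]
  turn [  0.    0.  -40.5] shift [ 5.    3.6  -0.96]
  turn [  0.    0.  -40.5] shift [ 1.47  5.99 -0.96]
 --
```

Emit:
servo_tool(steps=[0,0,-8.1,1.2,-0.1,-0.2,80,0,0,-16.2,2.4,-0.2,-0.4,85,0,0,-24.3,3.7,-0.3,-0.6,85,0,0,-32.4,4.9,-0.4,-0.8,85,0,0,-40.5,6.1,-0.5,-1,85])

```text
clock: 15.25
ee_pos: [0.508, 0.177, 0.2294]
orientation: [[-0.935, 0.354, 0.001], [0.354, 0.935, 0.0], [-0.001, 0.0, -1.0]]
contact_force: [-0.4, 0.2, 0.3]
finger_gap: 0.0725
grasp_force: 0.0
```

Emit:
servo_tool(steps=[0,0,-8.1,1,0.7,-0.2,85,0,0,-16.2,2,1.4,-0.4,85,0,0,-24.3,3,2.2,-0.6,85,0,0,-32.4,4,2.9,-0.8,85,0,0,-40.5,5,3.6,-1,85])

```text
clock: 15.75
ee_pos: [0.4743, 0.2286, 0.2394]
orientation: [[-0.941, -0.338, 0.001], [-0.338, 0.941, 0.0], [-0.001, -0.0, -1.0]]
contact_force: [-0.2, -0.2, 0.1]
finger_gap: 0.0725
grasp_force: 0.0
```

Emit:
servo_tool(steps=[0,0,-8.1,0.3,1.2,-0.2,85,0,0,-16.2,0.6,2.4,-0.4,85,0,0,-24.3,0.9,3.6,-0.6,85,0,0,-32.4,1.2,4.8,-0.8,85,0,0,-40.5,1.5,6,-1,85])

```text
clock: 16.25
ee_pos: [0.4402, 0.2801, 0.2494]
orientation: [[-0.496, -0.868, 0.001], [-0.868, 0.496, 0.0], [-0.0, -0.0, -1.0]]
contact_force: [-0.1, 0.3, -0.6]
finger_gap: 0.0724
grasp_force: 0.0
```

Run:
```python
from h import *
d=grab('wrist'); np.save('w13.npy',d,allow_pickle=True); plan()
u,v=proj(d,(.429,.253,.05)); print('exp',u,v, 'cam',(-cam(d)[0].T@cam(d)[1]).round(3))
cv2.imwrite('pics/w13.png',cv2.resize(d['frame'],(800,600),interpolation=cv2.INTER_CUBIC))
```

```text
now [0.4395 0.2812 0.2498] yaw -119.24 F [-1.63  1.04  0.33] gap 0.0725 t 16.3
exp 254.7527329731484 138.89841349120434 cam [0.401 0.211 0.392]
```

View pics/w13.png

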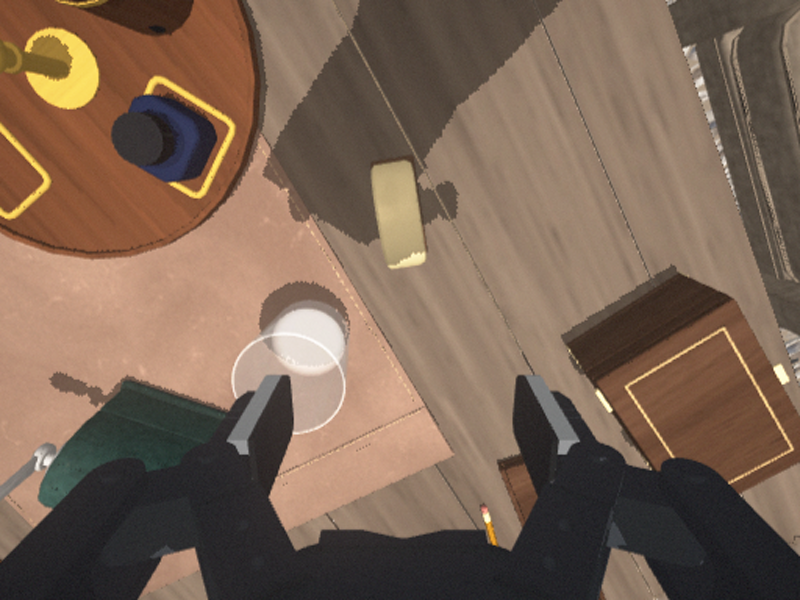

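Wrist view: the clock's drum from above has corners (371,165), (411,160), (427,262) and (390,268). The tumbler is 90 px to its left. The ink bottle sits inside its beading.

```bash
cat > clk.py <<'E'
from h import *
import sys
d=grab('wrist',sys.argv[1]) if len(sys.argv)>1 else np.load('w13.npy',allow_pickle=True).item()
u0,v0=proj(d,(.429,.253,.06)).round().astype(int)
f=cv2.cvtColor(d['frame'],cv2.COLOR_BGR2HSV); print('hsv',f[v0,u0],u0,v0)
m=np.zeros(f.shape[:2],np.uint8); r=int(.06/ .3*297)+15
s=np.s_[max(0,v0-r):v0+r,max(0,u0-r):u0+r]; m[s]=(abs(f[s][...,0].astype(int)-27)<8)&(f[s][...,1]>55)&(f[s][...,2]>110)
m=cv2.morphologyEx(m,cv2.MORPH_OPEN,np.ones((5,5)))
c=max(cv2.findContours(m,cv2.RETR_EXTERNAL,cv2.CHAIN_APPROX_NONE)[0],key=cv2.contourArea)
q=cv2.minAreaRect(c); print('px',q); 
for z in (.049,.06,.087):
    P=np.array([ray(d,a,b,z)[:2] for a,b in c[:,0,:]],np.float32)*1000
    q=cv2.minAreaRect(P); print('z',z,np.round(q[0],1),np.round(q[1],1),round(q[2],1))
E
python3 clk.py
python3 - <<'E'
from h import *
d=np.load('w13.npy',allow_pickle=True).item();k=.64
for z in (.049,.087): print(z,[ray(d,u*k,v*k,z)[:2].round(4).tolist() for u,v in [(391,162),(408,265),(380,215),(420,212)]])
E
```

```text
hsv [ 20  88 200] 255 140
px ((253.57998657226562, 132.05999755859375), (53.457275390625, 27.15290069580078), 81.8698959350586)
z 0.049 [426.7 246.5] [60.4 31. ] 67.4
z 0.06 [425.9 245.4] [58.5 30. ] 67.4
z 0.087 [423.9 242.6] [53.7 27.5] 67.4
0.049 [[0.414, 0.2169], [0.4406, 0.2883], [0.4399, 0.2453], [0.4133, 0.2579]]
0.087 [[0.4126, 0.2163], [0.4362, 0.2798], [0.4356, 0.2415], [0.4119, 0.2528]]
```

Run:
```python
from h import *
plan((.427,.2527,.15,-111),(.427,.2527,.044,-111))
```

```text
now [0.4395 0.2812 0.2498] yaw -119.24 F [-1.63  1.04  0.33] gap 0.0725 t 16.3
  turn [-0.   0.1 -8.2] shift [ 3.11 -0.31  9.97]
 --
  turn [0. 0. 0.] shift [ 0.   0.  10.6]
 --
```

Emit:
servo_tool(steps=[0,0,-4,1.5,-0.1,3.3,70,0,0,-8.7,3,-0.2,6.6,70,0,0,-8.7,3,-0.2,9.9,70,0,0,-8.7,3,-0.2,9.9,70,0,0,-8.7,3,-0.2,9.9,70])

```text
clock: 16.8
ee_pos: [0.4277, 0.2528, 0.1506]
orientation: [[-0.367, -0.93, 0.0], [-0.93, 0.367, 0.0], [-0.0, -0.0, -1.0]]
contact_force: [-0.4, 0.3, 0.7]
finger_gap: 0.0598
grasp_force: 0.0
```

```bash
python3 clk.py w14.png
python3 - <<'E'
from h import *
plan((.427,.2527,.044,-111))
f=cv2.imread('pics/w14.png'); h=cv2.cvtColor(f,cv2.COLOR_BGR2HSV)
for v in range(120,300,15): print(v,' '.join('%d/%d/%d'%tuple(h[v,u]) for u in range(215,300,6)))
E
```

```text
hsv [ 20  88 206] 257 194
px ((257.5, 183.5), (71.0, 37.0), 90.0)
z 0.049 [426.5 248.8] [63.7 31.9] 67.4
z 0.06 [425.2 245.7] [60.9 30.5] 67.4
z 0.087 [422.2 238. ] [53.8 26.9] 67.4
now [0.4282 0.2531 0.1513] yaw -111.47 F [ 0.06 -0.34  0.05] gap 0.0599 t 16.85
  turn [-0.1  0.1 -0.5] shift [ 0.1   0.12 10.73]
 --
120 11/64/95 14/67/92 15/73/91 14/70/87 13/69/92 13/74/86 14/65/86 13/67/87 16/76/91 16/72/95 13/63/85 14/71/90 14/74/90 13/74/155 14/76/148
135 15/71/93 14/69/96 15/71/94 13/76/91 11/59/90 13/73/84 14/83/83 16/87/85 14/82/81 13/90/79 10/65/94 14/69/89 12/68/112 13/76/155 14/72/99
150 13/74/86 15/71/93 14/67/95 15/74/97 17/91/107 21/88/180 20/89/178 20/86/178 20/87/179 19/86/180 16/79/90 16/74/120 14/78/92 13/66/93 14/74/97
165 13/69/93 13/69/92 12/70/91 13/74/100 19/88/179 21/88/198 21/88/195 21/86/195 20/84/201 20/88/199 20/85/179 13/74/100 15/76/135 13/72/153 12/75/154
180 14/72/159 15/73/157 14/74/156 14/72/95 20/85/187 20/91/205 20/88/202 20/88/200 20/90/202 20/86/205 20/86/201 13/73/165 14/72/160 16/81/157 15/77/153
195 14/74/152 14/71/161 14/74/156 13/76/158 21/85/18
[... 325 characters left out ...]
/254 28/40/254 27/43/254 27/44/254 26/58/252 13/78/154 14/72/160 13/77/162 14/73/167
240 11/86/183 15/71/150 14/74/166 14/72/162 14/76/161 14/71/151 14/73/153 14/76/154 14/74/165 14/71/169 13/75/163 13/75/154 14/76/154 15/74/159 14/74/163
255 10/87/203 11/87/199 14/73/153 13/70/163 14/73/171 14/71/157 13/71/150 14/74/149 14/72/156 15/76/158 13/73/175 13/73/160 13/73/157 13/75/153 13/74/161
270 10/88/199 11/87/199 12/87/194 13/71/154 15/73/154 15/74/168 15/70/160 13/75/153 14/74/151 13/73/157 14/69/162 15/73/175 14/75/157 14/75/156 14/78/151
285 11/86/201 11/88/204 11/90/205 10/84/200 13/73/154 15/74/152 14/69/166 15/68/157 13/73/154 14/75/149 15/70/149 13/73/158 13/68/169 14/76/157 13/70/153
```

Emit:
servo_tool(steps=[0,0,0,0,0,3,70,0,0,0,0,0,6,70,0,0,0,0,0,9,70,0,0,0,0,0,10.6,70,0,0,0,0,0,10.6,70])

```text
clock: 17.35
ee_pos: [0.4275, 0.253, 0.0433]
orientation: [[-0.365, -0.931, -0.001], [-0.931, 0.365, -0.0], [0.001, 0.001, -1.0]]
contact_force: [-0.4, -0.4, 0.6]
finger_gap: 0.0598
grasp_force: 0.0
```

Emit:
servo_tool(steps=[0,0,0,0,0,0,60,0,0,0,0,0,0,45,0,0,0,0,0,0,30,0,0,0,0,0,0,25,0,0,0,0,0,0,25], squeeze=40)

```text
clock: 17.85
ee_pos: [0.4285, 0.2532, 0.0452]
orientation: [[-0.365, -0.931, 0.003], [-0.931, 0.365, 0.001], [-0.002, -0.002, -1.0]]
contact_force: [0.9, 0.4, 5.6]
finger_gap: 0.0285
grasp_force: 38.8
```

Run:
```python
from h import *
d=grab('wrist','w15.png'); np.save('w15.npy',d,allow_pickle=True)
f=cv2.imread('pics/w14.png'); h=cv2.cvtColor(d['frame'],cv2.COLOR_BGR2HSV)
col=h[:,258]; print([(v,)+tuple(int(x) for x in col[v]) for v in range(150,300,6)])
plan((.428,.253,.23,-111.5),(.6735,.057,.23,96.4-360))
```

```text
[(150, 15, 64, 96), (156, 12, 80, 86), (162, 11, 107, 93), (168, 12, 111, 92), (174, 14, 113, 88), (180, 20, 89, 180), (186, 20, 90, 185), (192, 21, 85, 193), (198, 21, 86, 201), (204, 21, 85, 203), (210, 20, 86, 213), (216, 20, 87, 214), (222, 20, 86, 214), (228, 20, 89, 213), (234, 20, 87, 215), (240, 20, 90, 216), (246, 20, 86, 219), (252, 21, 87, 221), (258, 22, 83, 222), (264, 21, 83, 224), (270, 21, 89, 221), (276, 20, 85, 217), (282, 20, 90, 216), (288, 20, 86, 214), (294, 20, 86, 214)]
now [0.4285 0.2532 0.0452] yaw -111.39 F [-0.96  0.98  5.84] gap 0.0281 t 17.9
  turn [-0.1  0.1  0.1] shift [ 0.000e+00 -1.000e-02 -1.849e+01]
 --
  turn [ 0.  0. 38.] shift [ 2.31 -7.51  0.  ]
  turn [ 0.  0. 38.] shift [-2.8  -7.34  0.  ]
  turn [ 0.  0. 38.] shift [-6.73 -4.05  0.  ]
  turn [ 0.  0. 38.] shift [-7.8   0.95  0.  ]
 --
```

Run:
```python
from h import *
d=np.load('w15.npy',allow_pickle=True).item(); o=bot.observe(); R=o['orientation'];p=o['ee_pos']
h=cv2.cvtColor(d['frame'],cv2.COLOR_BGR2HSV)
for u in (250,258,266): print([(v,int(h[v,u,1])) for v in range(150,168)],[(v,int(h[v,u,2])) for v in range(174,182)])
for v in (155,158,161): print(v,(R.T@(ray(d,258,v,.0)-p)*1000).round(1))
for v in (176,179): print(v,(R.T@(ray(d,258,v,.055)-p)*1000).round(1))
```

```text
[(150, 73), (151, 68), (152, 68), (153, 71), (154, 65), (155, 71), (156, 75), (157, 109), (158, 111), (159, 108), (160, 108), (161, 110), (162, 111), (163, 113), (164, 116), (165, 109), (166, 110), (167, 108)] [(174, 90), (175, 88), (176, 93), (177, 122), (178, 169), (179, 170), (180, 175), (181, 180)]
[(150, 64), (151, 68), (152, 66), (153, 70), (154, 73), (155, 68), (156, 80), (157, 101), (158, 110), (159, 105), (160, 106), (161, 114), (162, 107), (163, 112), (164, 115), (165, 110), (166, 119), (167, 109)] [(174, 88), (175, 88), (176, 89), (177, 124), (178, 172), (179, 174), (180, 180), (181, 176)]
[(150, 66), (151, 63), (152, 68), (153, 64), (154, 74), (155, 64), (156, 75), (157, 96), (158, 97), (159, 110), (160, 111), (161, 116), (162, 110), (163, 110), (164, 108), (165, 109), (166, 120), (167, 111)] [(174, 83), (175, 85), (176, 97), (177, 134), (178, 169), (179, 173), (180, 175), (181, 176)]
155 [41.5 -0.  45.1]
158 [39.5 -0.  45.1]
161 [37.6 -0.  45.1]
176 [42.7 -0.1 -9.9]
179 [41.2 -0.1 -9.9]
```

Emit:
servo_tool(steps=[0,0,0,0,0,-0.3,25,0,0,0,0,0,-3,25,0,0,0,0,0,-8,25,0,0,0,0,0,-13,25,0,0,0,0,0,-16,25])

```text
clock: 18.4
ee_pos: [0.4277, 0.253, 0.2076]
orientation: [[-0.365, -0.931, 0.003], [-0.931, 0.365, 0.001], [-0.002, -0.003, -1.0]]
contact_force: [0.5, -0.2, -3.9]
finger_gap: 0.0284
grasp_force: 40.4
```

Emit:
servo_tool(steps=[0,0,7.6,0.5,-1.5,0,25,0,0,15.2,0.9,-3,0,25,0,0,22.8,1.4,-4.5,0,25,0,0,30.4,1.8,-6,0,25,0,0,38,2.3,-7.5,0,25])

```text
clock: 18.9
ee_pos: [0.4889, 0.2036, 0.2037]
orientation: [[-0.863, -0.505, -0.0], [-0.505, 0.863, -0.0], [0.0, 0.0, -1.0]]
contact_force: [-0.6, -0.5, -3.6]
finger_gap: 0.0283
grasp_force: 40.5
```

Emit:
servo_tool(steps=[0,0,7.6,-0.6,-1.5,0,25,0,0,15.2,-1.1,-2.9,0,25,0,0,22.8,-1.7,-4.4,0,25,0,0,30.4,-2.2,-5.9,0,25,0,0,38,-2.8,-7.3,0,25])

```text
clock: 19.4
ee_pos: [0.5502, 0.1549, 0.2037]
orientation: [[-0.991, 0.134, -0.001], [0.134, 0.991, -0.0], [0.001, -0.0, -1.0]]
contact_force: [0.3, -0.4, -3.9]
finger_gap: 0.0282
grasp_force: 40.5
```

Emit:
servo_tool(steps=[0,0,7.6,-1.3,-0.8,0,25,0,0,15.2,-2.7,-1.6,0,25,0,0,22.8,-4,-2.4,0,25,0,0,30.4,-5.4,-3.2,0,25,0,0,38,-6.7,-4.1,0,25])

```text
clock: 19.9
ee_pos: [0.6114, 0.1058, 0.2036]
orientation: [[-0.698, 0.716, -0.001], [0.716, 0.698, 0.0], [0.001, -0.001, -1.0]]
contact_force: [-0.7, 0.5, -3.8]
finger_gap: 0.0289
grasp_force: 40.5
```

Emit:
servo_tool(steps=[0,0,7.6,-1.6,0.2,0,25,0,0,15.2,-3.1,0.4,0,25,0,0,22.8,-4.7,0.6,0,25,0,0,30.4,-6.2,0.8,0,25,0,0,38,-7.8,0.9,0,25])

```text
clock: 20.4
ee_pos: [0.6725, 0.0567, 0.2035]
orientation: [[-0.11, 0.994, -0.001], [0.994, 0.11, 0.0], [0.0, -0.001, -1.0]]
contact_force: [0.1, -0.6, -3.2]
finger_gap: 0.0282
grasp_force: 40.5
```

Emit:
servo_tool(steps=[0,0,0,0,0,2,25,0,0,0,0,0,4,25,0,0,0,0,0,5.5,25,0,0,0,0,0,5.5,25,0,0,0,0,0,5.5,25])

```text
clock: 20.9
ee_pos: [0.6723, 0.057, 0.1489]
orientation: [[-0.115, 0.993, -0.001], [0.993, 0.115, 0.0], [0.0, -0.001, -1.0]]
contact_force: [-0.2, 0.6, -3.1]
finger_gap: 0.0284
grasp_force: 40.7
```

Run:
```python
from h import *
d=grab('wrist','w16.png'); np.save('w16.npy',d,allow_pickle=True)
rects(d); plan((.6735,.057,.085,96.4))
o=bot.observe(); R=o['orientation'];p=o['ee_pos']
c=np.array([.6735,.057]); th=np.radians(6.35); e=np.array([[np.cos(th),-np.sin(th)],[np.sin(th),np.cos(th)]])
print('place bead corners px',[proj(d,[*(c+e@[sx*.0245,sy*.0465]),.033]).round(0).tolist() for sx,sy in((-1,-1),(1,-1),(1,1),(-1,1))])
```

```text
rect c [557.7 -37.4] size [39.6 70.2] ang 88.8 n 217
rect c [675.7  -7.7] size [30.8 59.2] ang 87.0 n 272
rect c [456.2  -2.4] size [29.4 84.7] ang 5.6 n 186
rect c [569.5  31.8] size [92.7 51.6] ang 48.8 n 236
rect c [679.5  80.5] size [84.8 60. ] ang 12.8 n 328
rect c [540.9 125.6] size [67.7 67.7] ang 28.1 n 353
now [0.6727 0.0571 0.1495] yaw 96.61 F [ 0.43 -0.4  -3.54] gap 0.0284 t 20.95
  turn [0.  0.  0.2] shift [-0.01  0.08  6.45]
 --
place bead corners px [[233.0, 230.0], [284.0, 231.0], [288.0, 133.0], [231.0, 132.0]]
```

Emit:
servo_tool(steps=[0,0,0,0,0.05,2,25,0,0,0,0,0.05,4,25,0,0,0,0,0.05,5.5,25,0,0,0,0,0.05,6.2,25,0,0,0,0,0.05,6.2,25])

```text
clock: 21.45
ee_pos: [0.6729, 0.0571, 0.0866]
orientation: [[-0.115, 0.993, -0.0], [0.993, 0.115, 0.0], [0.0, -0.0, -1.0]]
contact_force: [0.2, 0.7, -4.1]
finger_gap: 0.0283
grasp_force: 40.7
```

```bash
cat > look.py <<'E'
from h import *
import sys
d=grab('wrist',sys.argv[1]); np.save('cur.npy',d,allow_pickle=True); plan()
o=bot.observe(); R=o['orientation'];p=o['ee_pos']
h=cv2.cvtColor(d['frame'],cv2.COLOR_BGR2HSV).astype(int)
br=(h[...,0]>17)&(h[...,0]<35)&(h[...,1]>100)&(h[...,2]>120)
T=lambda u,v,z:(R.T@(ray(d,u,v,z)-p)*1000).round(1)
def runs(x):
    w=np.flatnonzero(np.diff(np.r_[0,x.astype(int),0])); return [(a,b-1) for a,b in zip(w[::2],w[1::2])]
for v in range(130,191,10):
    print('row',v,[(a,b,T((a+b)/2,v,.0315)[:2].tolist()) for a,b in runs(br[v,180:340])] if 0 else [(a+180,b+180,T((a+b)/2+180,v,.0315)[:2].tolist()) for a,b in runs(br[v,180:340])])
for u in (245,258,270):
    print('col',u,[(a+90,b+90,T(u,(a+b)/2+90,.0315)[:2].tolist()) for a,b in runs(br[90:200,u])])
    print('   ',[(v,)+tuple(h[v,u].tolist()) for v in range(125,185,3)])
E
python3 look.py w17.png
```

```text
now [0.6733 0.0571 0.0874] yaw 96.61 F [ 0.38 -0.55 -3.3 ] gap 0.0284 t 21.5
row 130 []
row 140 [(np.int64(227), np.int64(289), [49.1, 0.0])]
row 150 [(np.int64(219), np.int64(225), [42.4, -24.1]), (np.int64(291), np.int64(298), [42.4, 24.5])]
row 160 [(np.int64(219), np.int64(225), [35.6, -24.4]), (np.int64(292), np.int64(298), [35.6, 25.1])]
row 170 [(np.int64(219), np.int64(225), [28.6, -24.6]), (np.int64(291), np.int64(297), [28.6, 24.7])]
row 180 [(np.int64(220), np.int64(226), [21.5, -24.2]), (np.int64(291), np.int64(297), [21.5, 24.9])]
row 190 [(np.int64(220), np.int64(226), [14.2, -24.4]), (np.int64(290), np.int64(296), [14.2, 24.5])]
col 245 [(np.int64(139), np.int64(145), [47.8, -8.6])]
    [(125, 11, 152, 149), (128, 11, 151, 150), (131, 11, 152, 146), (134, 11, 154, 147), (137, 10, 150, 148), (140, 22, 159, 244), (143, 24, 154, 250), (146, 17, 163, 178), (149, 11, 153, 147), (152, 10, 151, 147), (155, 10, 146, 148), (158, 13, 130, 94), (161, 12, 133, 136), (164, 12, 125, 141), (167, 12, 122, 140), (170, 12, 121, 141), (173, 13, 120, 96), (176, 15, 118, 97), (179, 20, 93,
[... 272 characters left out ...]
), (152, 11, 155, 145), (155, 13, 136, 94), (158, 12, 121, 95), (161, 12, 127, 137), (164, 13, 127, 139), (167, 12, 128, 140), (170, 14, 123, 91), (173, 12, 126, 93), (176, 14, 125, 94), (179, 19, 91, 173), (182, 20, 92, 195)]
col 270 [(np.int64(139), np.int64(146), [47.4, 8.0])]
    [(125, 11, 147, 132), (128, 11, 147, 130), (131, 10, 150, 133), (134, 11, 151, 133), (137, 10, 151, 132), (140, 22, 159, 242), (143, 24, 154, 251), (146, 18, 163, 196), (149, 12, 159, 133), (152, 11, 156, 137), (155, 12, 155, 132), (158, 14, 130, 92), (161, 12, 129, 134), (164, 11, 125, 135), (167, 11, 127, 133), (170, 12, 126, 130), (173, 12, 123, 91), (176, 14, 118, 99), (179, 20, 88, 174), (182, 20, 92, 192)]
```

Emit:
servo_tool(steps=[0,0,0,0.05,0.07,0.2,25,0,0,0,0.05,0.07,0.4,25,0,0,0,0.05,0.07,0.6,25,0,0,0,0.05,0.07,0.75,25,0,0,0,0.05,0.07,0.85,25])

```text
clock: 22.0
ee_pos: [0.6735, 0.0576, 0.078]
orientation: [[-0.115, 0.993, -0.0], [0.993, 0.115, 0.0], [0.0, -0.0, -1.0]]
contact_force: [-0.0, 0.6, -3.6]
finger_gap: 0.0285
grasp_force: 40.7
```

Emit:
servo_tool(steps=[0,0,0,0,0,0.05,25,0,0,0,0,0,0.1,25,0,0,0,0,0,0.15,25,0,0,0,0,0,0.2,25,0,0,0,0,0,0.2,25])

```text
clock: 22.5
ee_pos: [0.6737, 0.0576, 0.077]
orientation: [[-0.115, 0.993, 0.001], [0.993, 0.115, -0.0], [-0.0, 0.001, -1.0]]
contact_force: [-1.6, 0.1, 5.3]
finger_gap: 0.0281
grasp_force: 42.0
```

Emit:
servo_tool(steps=[0,0,0,0,0,0,32,0,0,0,0,0,0,40,0,0,0,0,0,0,46,0,0,0,0,0,0,48,0,0,0,0,0,0,48])

```text
clock: 23.0
ee_pos: [0.6736, 0.0577, 0.0759]
orientation: [[-0.115, 0.993, -0.0], [0.993, 0.115, 0.0], [0.0, -0.0, -1.0]]
contact_force: [0.2, 0.5, 0.0]
finger_gap: 0.0407
grasp_force: 0.0
```

```bash
python3 look.py w18.png | grep -v '^  '
```

```text
now [0.6736 0.0577 0.076 ] yaw 96.61 F [ 0.57 -0.57 -0.41] gap 0.0413 t 23.05
row 130 []
row 140 []
row 150 [(np.int64(217), np.int64(227), [44.3, -22.3]), (np.int64(287), np.int64(297), [44.3, 22.0])]
row 160 [(np.int64(215), np.int64(222), [37.8, -24.8]), (np.int64(292), np.int64(299), [37.8, 24.5])]
row 170 [(np.int64(216), np.int64(222), [31.2, -24.8]), (np.int64(292), np.int64(298), [31.2, 24.4])]
row 180 [(np.int64(216), np.int64(223), [24.5, -24.7]), (np.int64(292), np.int64(298), [24.5, 24.7])]
row 190 [(np.int64(217), np.int64(223), [17.6, -24.6]), (np.int64(291), np.int64(297), [17.6, 24.3])]
col 245 [(np.int64(142), np.int64(149), [47.1, -7.7])]
col 258 [(np.int64(143), np.int64(149), [46.8, 0.5])]
col 270 [(np.int64(143), np.int64(149), [46.8, 8.1])]
```

Emit:
servo_tool(steps=[0,0,0,0,0,-1,48,0,0,0,0,0,-4,48,0,0,0,0,0,-8,48,0,0,0,0,0,-12,48,0,0,0,0,0,-16,48])

```text
clock: 23.55
ee_pos: [0.6732, 0.0577, 0.2386]
orientation: [[-0.115, 0.993, 0.001], [0.993, 0.115, 0.0], [-0.0, 0.001, -1.0]]
contact_force: [1.2, -0.2, 0.0]
finger_gap: 0.041
grasp_force: 0.0
```

Emit:
servo_tool(steps=[0,0,0,-4,0,-2,48,0,0,0,-7,0,-3,48,0,0,0,-7,0,-3,48,0,0,0,-7,0,-3,48,0,0,0,-7,0,-3,48])

```text
clock: 24.05
ee_pos: [0.6813, -0.0112, 0.2658]
orientation: [[-0.115, 0.993, -0.001], [0.993, 0.115, 0.0], [0.0, -0.001, -1.0]]
contact_force: [0.3, 0.1, 0.1]
finger_gap: 0.0409
grasp_force: 0.0
```

Run:
```python
from h import *
d=grab('wrist','w19.png'); np.save('w19.npy',d,allow_pickle=True); plan()
rects(d)
o=bot.observe()
h=cv2.cvtColor(d['frame'],cv2.COLOR_BGR2HSV).astype(int)
th=np.radians(6.35); n=np.array([np.cos(th),np.sin(th)]); t=np.array([-n[1],n[0]]); c0=np.array([.6735,.0575])
# drum mask: pale brass
m=((h[...,0]>=16)&(h[...,0]<=32)&(h[...,1]>30)&(h[...,1]<115)&(h[...,2]>150)).astype(np.uint8)
u,v=proj(d,[*c0,.09]).round().astype(int); w=np.zeros_like(m); w[max(v-60,0):v+60,u-60:u+60]=1
m=cv2.morphologyEx(m*w,cv2.MORPH_OPEN,np.ones((5,5)))
c=max(cv2.findContours(m,cv2.RETR_EXTERNAL,cv2.CHAIN_APPROX_NONE)[0],key=cv2.contourArea)
print('cam',(-cam(d)[0].T@cam(d)[1]).round(3))
for z in (.08,.118):
    P=np.array([ray(d,a,b,z)[:2] for a,b in c[:,0,:]],np.float32)*1000; q=cv2.minAreaRect(P); print('clock z',z,np.round(q[0],1),np.round(q[1],1),round(q[2],1))
# pointer & line: brass pixels beyond the place along n
for nm in ('scene','side'):
    e=grab(nm,nm+'_end.png')
    print(nm,'clock base exp px',proj(e,[*c0,.031]).round(1),'top',proj(e,[*c0,.118]).round(1))
```

```text
now [ 0.6813 -0.0109  0.2658] yaw 96.66 F [ 0.05  0.29 -0.27] gap 0.0409 t 24.1
rect c [557.7 -42.9] size [42.3 66.3] ang 74.2 n 195
rect c [579.1  44.8] size [61.9 51.7] ang 38.2 n 136
rect c [432.9  57.3] size [26.8  3.1] ang 14.0 n 46
rect c [471.2  36.6] size [39.  80.6] ang 15.1 n 185
rect c [686.2  59.3] size [80.2 98.2] ang 6.5 n 291
rect c [545.9 117.4] size [67.2 47.9] ang 28.6 n 216
cam [0.673 0.067 0.408]
clock z 0.08 [674.8  58.6] [32.2 75.1] 6.7
clock z 0.118 [674.5  59.6] [28.5 66.4] 6.7
scene clock base exp px [213.4 216.2] top [211.8 197.7]
side clock base exp px [266.  187.5] top [266.3 168.7]
```

Run:
```python
from h import *
d=np.load('w6.npy',allow_pickle=True).item(); k=.64
R=down(164); c=np.array([.5587,-.0427,0])
T=lambda u,v,z:(R.T@(ray(d,u*k,v*k,z)-c)*1000).round(1)
print('bead far',T(404,214,.033),'L',T(379,250,.033),'R',T(427,250,.033),'block far',T(402,227,.049),'L',T(383,245,.049),'R',T(419,245,.049))
```

```text
bead far [ 29.6   1.4 -33. ] L [  3.3 -16.9 -33. ] R [  3.3  18.3 -33. ] block far [ 22.9   0.  -49. ] L [ 10.4 -13.2 -49. ] R [ 10.4  11.9 -49. ]
```

```bash
python3 -c "
from h import *
print(bot.observe()['contact_force'],finish_job())"
```

```text
the job is handed in; nothing more can be done
[-0.11137614  0.34126809  0.60771222] None
```

The job is handed in: stamp, ink and clock stand in their own places by my camera checks (each within about 2 mm), dial outward, tray still at its setting. The hand-in returned no verdict.

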